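# Load and close an orchid propagator

## Task

Set every brown coir plug lying on the bench into a cell of the black propagator tray, one plug to a cell and fully down on the cell's floor. Then close the tray: only one of the three look-alike white lids belongs to it, so try them on, press the right one down level until it snaps fully home and holds, and put any lid that does not fit back flat on the bench clear of the tray. Leave the other things on the bench where they are.

Things in the scene. Friction and masses are not known exactly. Their poses are not given: they have to be found in the camera images.
- tray: Black plastic propagator tray, stays put: 81 mm (x) by 159 mm (y). Origin: centre of its underside, on the bench; z up. 2 by 4 square cells, 36 mm wide inside, centres at x = -19.5, 19.5 and y = -58.5, -19.5, 19.5, 58.5 mm; floors 20 mm above the bench. Walls 3 mm; rounded rim 40 mm high, dividers 34 mm. A lid goes on with its y along the tray's y, either way round.
- tray_rim (a point): Centre of the tray's mouth, level with the rim, 40 mm above the bench. The lid that belongs, pressed on, clicks fully home: its plate on the rim, its origin 16.5 mm below this point. Of the wrong lids one stays standing on the rim, its origin level with this point; the other slips over the rim but stops with its origin 7.5 mm below this point, and no pressing brings it lower.
- tongue_tip (a point): Tip of the spring tongue at the middle of the tray's +x long side (its twin is on the -x side): a rounded nose 4 mm out of the wall, 32 mm above the bench, springing inwards. Pressing the right lid past both takes 6 to 16 N in all; until then it hangs on them 5 to 12 mm too high. Once on, it holds against a pull of 4 N and comes off at 7 to 10 N.
- plug_1: Pressed brown coir starter plug: a disc 28 mm across and 16 mm thick, about 12 g, lying flat on the bench at the start. Origin: its centre; z is its axis (either face may be up). Seated in a cell its centre is 28 mm above the bench. May be absent.
- plug_2: Pressed brown coir starter plug: a disc 28 mm across and 16 mm thick, about 12 g, lying flat on the bench at the start. Origin: its centre; z is its axis (either face may be up). Seated in a cell its centre is 28 mm above the bench. May be absent.
- plug_3: Pressed brown coir starter plug: a disc 28 mm across and 16 mm thick, about 12 g, lying flat on the bench at the start. Origin: its centre; z is its axis (either face may be up). Seated in a cell its centre is 28 mm above the bench. May be absent.
- plug_4: Pressed brown coir starter plug: a disc 28 mm across and 16 mm thick, about 12 g, lying flat on the bench at the start. Origin: its centre; z is its axis (either face may be up). Seated in a cell its centre is 28 mm above the bench. May be absent.
- plug_5: Pressed brown coir starter plug: a disc 28 mm across and 16 mm thick, about 12 g, lying flat on the bench at the start. Origin: its centre; z is its axis (either face may be up). Seated in a cell its centre is 28 mm above the bench. May be absent.
- plug_6: Pressed brown coir starter plug: a disc 28 mm across and 16 mm thick, about 12 g, lying flat on the bench at the start. Origin: its centre; z is its axis (either face may be up). Seated in a cell its centre is 28 mm above the bench. May be absent.
- plug_7: Pressed brown coir starter plug: a disc 28 mm across and 16 mm thick, about 12 g, lying flat on the bench at the start. Origin: its centre; z is its axis (either face may be up). Seated in a cell its centre is 28 mm above the bench. May be absent.
- plug_8: Pressed brown coir starter plug: a disc 28 mm across and 16 mm thick, about 12 g, lying flat on the bench at the start. Origin: its centre; z is its axis (either face may be up). Seated in a cell its centre is 28 mm above the bench. May be absent.
- lid_1: Milky-white plastic lid, from outside like the other two: 94 mm (x) by 168 mm (y), 90 g; one of the three belongs to the tray; they differ only under the skirt. Origin: centre of its lower edge, on the bench at first; z up. Skirt 16.5 mm deep below the plate; panel top 28 mm above the origin; on it a central grip bar 18 mm wide (x), 64 mm long (y), from 28 to 50 mm above the origin.
- lid_2: Milky-white plastic lid, from outside like the other two: 94 mm (x) by 168 mm (y), 90 g; one of the three belongs to the tray; they differ only under the skirt. Origin: centre of its lower edge, on the bench at first; z up. Skirt 16.5 mm deep below the plate; panel top 28 mm above the origin; on it a central grip bar 18 mm wide (x), 64 mm long (y), from 28 to 50 mm above the origin.
- lid_3: Milky-white plastic lid, from outside like the other two: 94 mm (x) by 168 mm (y), 90 g; one of the three belongs to the tray; they differ only under the skirt. Origin: centre of its lower edge, on the bench at first; z up. Skirt 16.5 mm deep below the plate; panel top 28 mm above the origin; on it a central grip bar 18 mm wide (x), 64 mm long (y), from 28 to 50 mm above the origin.
- clay_pot: Bystander: small terracotta pot, 66 mm across, 60 mm tall. Origin: centre of its underside.
- tea_cup: Bystander: white tea cup, 64 mm across, 45 mm tall. Origin: centre of its underside.
- honey_jar: Bystander: amber glass jar with a brass lid, 68 mm across, 85 mm tall. Origin: centre of its underside.
- tape_roll: Bystander: roll of green grafting tape lying flat, 68 mm across, 18 mm tall. Origin: centre of its underside.
- tweezers: Bystander: steel tweezers lying flat, 130 mm long (x), 16 mm wide. Origin: centre of the underside.
- label_box: Bystander: cardboard box of white plant labels, 50 by 85 mm, 50 mm tall (labels to 80 mm). Origin: centre of its underside.
There are look-alikes about, which are no part of the job. Leave any pink look-alike of the lid_3 alone.

How it is judged:
By the outcome, as a careful person would: the job done as asked, in the order asked, and still so for the second after the job is handed in, with the robot touching nothing.
Of plug_1, plug_2, plug_3, plug_4, plug_5, plug_6, plug_7, plug_8 only 6 to 8 are there at a start; the rules pass over those that are not, and their reading is None.
At some moment in a run one of plug_1, plug_2, plug_3, plug_4, plug_5, plug_6, plug_7, plug_8 may be knocked a few centimetres aside while the robot is not near it.
Once in a run the grip may slacken for a moment while it holds something.
It also fails if it takes over 210 s, if anything falls off the work surface, if the arm or the gripper's body presses on something with over 40 N, if the wrist force passes 120 N, or if a joint passes its speed limit or range.

## Robot

A 6-joint arm with a two-finger parallel gripper is mounted at the origin on the work surface. World frame = base frame: x ahead of the robot, y to its left, z up, the work surface at z = 0. Lengths are in m, angles in rad, forces in N, time in s.
With the tool pointing down it reaches from about 0.425 to 0.95 m from the base axis. Payload 3.5 kg.
Tool frame: the origin (TCP) lies on the centre line of the jaws, within the pads' length; the fingertips stand 25 mm ahead of it and the grasp point (between the pads) lies 6 mm ahead of it (ctrl.finger_overhang is the distance from the TCP to the fingertips, in m); z points along the fingers, y is the line along which they close (so a half turn about z gives the same grasp; the last joint's range is limited). The gripper opens to 85 mm and grips with 20 to 120 N. Pads are 22 mm wide; open, the fingers measure 114 mm over their backs; the gripper's body (76 mm by 85 mm) begins 54 mm behind the grasp point. The pads swing forward as they close: fully open they stand 13 mm farther back than shut.
Start: joints at [1.124, 0.286, 1.577, -0, 1.279, -0.15], TCP at [0.197, 0.645, 0.256] pointing down, gripper open.
Joint ranges: [-2.77, 2.77], [-0.9, 2.22], [0.21, 2.48], [-1.53, 4.67], [0.24, 2.81], [-2.84, 2.84]. Speed limits (rad/s): [2.79, 2.79, 3.14, 3.14, 3.14, 3.14].

## Interface

Orientations are given as a unit quaternion [x, y, z, w].
In Python, from plant import get_state, imaging, job, ctrl gives the robot as it stands.
- The arm moves only by the tool jog_arm, never from a script. Its argument "increments" is a list of rows, each an object of numbers: "dx", "dy", "dz": the shift along the world's x, y, z each as a share of 12 cm, from -1 to 1; "ax", "ay", "az": the turn, a rotation vector about the world's x, y, z each as a share of pi/2 rad, from -1 to 1; "gripper": the gripper command: -1 is shut, 1 is fully open, values between are in proportion. A call has 1 to 10 rows; each row is the pose to reach, as a shift and turn from the pose commanded when the call began; what a row does not reach only later rows make up. A row lasts 1/10 s, in which the tool goes at most 50 mm and 8.59 degrees, less where a joint would pass 70% of its speed; a pose out of reach is approached as far as the arm can. A call with a number of a shift or a turn outside -1 to 1 is refused whole. A call with a gripper value outside its range is refused whole. The fingers move at their own pace and stop on an object; "force" is the grip in N (left out, the last holds). Time passes only in rows, so rows that repeat a pose let the fingers close. It gives the time, the measured TCP pose, the force, the opening and the grip force at its end, in the units of the state.
- get_state(): the state, without advancing time (a new reading comes with each control period).
- imaging.read_camera(name): name is "scene" or "top" or "wrist"; returns a dict with "frame" (480x640x3 uint8, blue, green, red), "depth" (480x640 float32, m along the optical axis (not along the pixel's ray), 0 where there is no reading), "camera_matrix" (3x3 intrinsics, pixels), "extrinsics" (4x4, takes a point from camera to world coordinates); the wrist camera has in their place "mount" (4x4, takes a point from camera to tool coordinates, whose origin is the TCP and whose axes are the flange's). Camera axes: x right, y up, looking along -z (the intrinsics and any distortion apply to the point x, -y, -z); pixel columns grow to the right and rows downward; lengths in m; the calibration is good to about 2 mm. A picture is of the moment at which its call begins: read the wrist's pose just before it.
- job.sign_off(): hands the job in; it is judged then, once.
The state is a dict: "time": time; "qpos": joint angles; "dq": joint speeds; "joint_efforts": joint torques, N m; "eef_pos": TCP position; "tcp_rot": TCP orientation; "contact_force": force on the tool from outside, world axes, zero at the start; "wrist_torque": the same for the moment, N m; "opening": opening from 0.0 (shut) to 1.0 (fully open); "finger_force": force on a finger pad.
Only numpy, scipy, OpenCV 4.12 (cv2) and the standard library are available. Lean on these libraries where they do the work, as an engineer would, in place of code of your own. Each camera call takes 0.05 s, during which the arm holds its last target. There are 200 camera calls.

## Working session

There is one attempt and no reset: what is moved stays moved. The work goes in short steps, Python scripts to look and compute and a tool call to move; the robot and the scene stay as the last step left them, time stands still between calls to the robot, and variables do not carry over. Pictures are saved under pics/ and viewed, at most 14 in all, crops included, and the job is handed in when it is done.

Besides the shell and the picture viewer there is one more tool, called after "Call:" as name([rows], argument=value, ...), one row to a line, values as JSON. jog_arm: Moves the arm, as the interface text tells. Shift numbers are shares of 12 cm and turn numbers shares of pi/2 rad, none past 1 either way. Its arguments: {"type":"object","properties":{"increments":{"type":"array"},"force":{"type":"number"}},"required":["increments"]}

```bash
ls; mkdir -p pics
cat > h.py <<'E'
from plant import get_state, imaging, job, ctrl
import numpy as np, cv2
from scipy.spatial.transform import Rotation as R
def cam(name):
    s=get_state(); c=imaging.read_camera(name)
    if 'extrinsics' in c: T=np.array(c['extrinsics'])
    else:
        P=np.eye(4);P[:3,:3]=R.from_quat(s['tcp_rot']).as_matrix();P[:3,3]=s['eef_pos'];T=P@np.array(c['mount'])
    return c['frame'],c['depth'],np.array(c['camera_matrix']),T
def cloud(d,K,T):
    v,u=np.mgrid[:d.shape[0],:d.shape[1]]
    x=(u-K[0,2])/K[0,0]*d;y=(v-K[1,2])/K[1,1]*d
    p=np.stack([x,-y,-d],-1)@T[:3,:3].T+T[:3,3]; p[d==0]=np.nan
    return p
E
cat > a.py <<'E'
from h import *
print(get_state())
for n in ['scene','top']:
    f,d,K,T=cam(n);cv2.imwrite(f'pics/{n}0.png',f);np.savez(f'{n}0.npz',f=f,d=d,K=K,T=T);print(n,K,T)
E
python3 a.py
```

```text
pics
{'time': 0.0, 'qpos': array([ 1.12400737e+00,  2.87166970e-01,  1.57816707e+00,  2.07648153e-05,
        1.27860054e+00, -1.49987360e-01]), 'dq': array([-0.00151636, -0.0001615 , -0.00018115,  0.00086593, -0.00156789,
       -0.00057982]), 'joint_efforts': array([-6.77915941e-04, -4.05988991e+01, -2.92620921e+01, -2.19086483e-04,
        5.75927683e-03, -2.49343270e-05]), 'eef_pos': array([0.19711219, 0.64495731, 0.25495161]), 'tcp_rot': array([ 1.47859567e-01,  9.89007673e-01, -1.11629919e-03, -3.53739627e-04]), 'contact_force': array([-0.75215691,  0.44050993, -1.16167457]), 'wrist_torque': array([0.00940582, 0.05917498, 0.01902784]), 'finger_force': 0.0, 'opening': 1.0006786904503087}
scene [[525.53239429   0.         321.37662651]
 [  0.         525.53239429 242.58494246]
 [  0.           0.           1.        ]] [[-0.86473009 -0.30222731  0.40112408  1.03694428]
 [ 0.50223053 -0.5163438   0.69365235  0.86679863]
 [-0.00252275  0.80127882  0.5982858   0.86000793]
 [ 0.          0.          0.          1.        ]]
top [[473.62454357   0.         315.39948612]
 [  0.         473.62454357 241.17516316]
 [  0.           0.           1.        ]] [[ 0.02507202  0.98517342 -0.16971954  0.30287798]
 [-0.99948653  0.02809141  0.0154123  -0.05526236]
 [ 0.01995145  0.16924597  0.98537188  1.07781842]
 [ 0.          0.          0.          1.        ]]
```

View pics/top0.png

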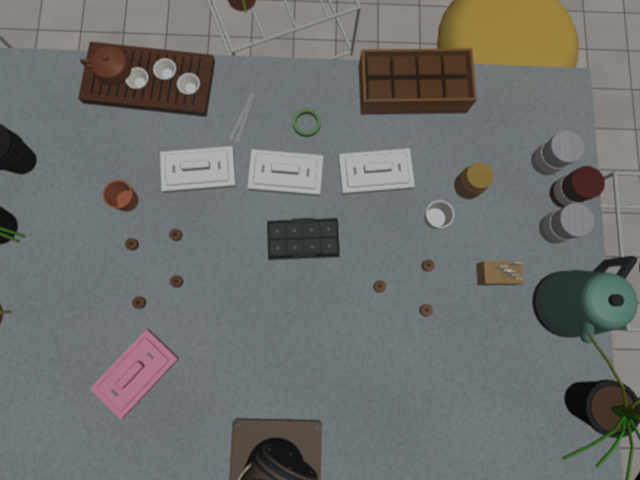

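View pics/scene0.png

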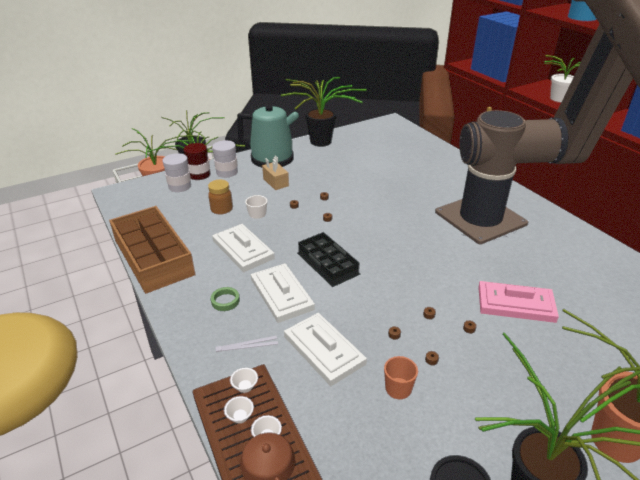

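The top view shows 7 plugs: (132,244), (176,235), (176,281), (139,302), (380,286), (428,265) and (426,310). The black tray is at (303,239), and the lids are at (198,168), (286,172) and (377,170). Look-alikes are the wooden 8-cell box (417,80), the pink lid (135,373), and the brown pot and teapot (120,195), (108,63).

```bash
cat > b.py <<'E'
from h import *
z=np.load('top0.npz');f,d,K,T=z['f'],z['d'],z['K'],z['T'];p=cloud(d,K,T)
print('bench z',[np.round(p[v,u],4) for u,v in [(300,320),(80,240),(500,350)]])
Z=p[...,2]
for u,v in [(132,244),(176,235),(176,281),(139,302),(380,286),(428,265),(426,310)]:
    w=np.s_[v-12:v+13,u-12:u+13]; m=(Z[w]>.011)&(Z[w]<.03)
    q=p[w][m]; print('plug',u,v,q.shape,np.round(np.median(q,0),4),np.round((np.nanmin(q,0)+np.nanmax(q,0))/2,4),np.round(np.ptp(q,0),3))
for n,u,v,lo,hi,r in [('tray',303,239,.032,.05,48),('lid1',198,168,.012,.06,44),('lid2',286,172,.012,.06,44),('lid3',377,170,.012,.06,42)]:
    m=np.zeros(Z.shape,bool);m[v-28:v+29,u-r:u+r+1]=1;m&=(Z>lo)&(Z<hi)
    k,l,st,ct=cv2.connectedComponentsWithStats(m.astype(np.uint8));i=1+np.argmax(st[1:,4])
    q=p[l==i];r=cv2.minAreaRect((q[:,:2]*1000).astype(np.float32));print(n,r,'zq',np.round(np.percentile(q[:,2],[5,50,98]),4))
    if n[0]=='l':
        b=q[q[:,2]>.04];print('  bar',len(b),cv2.minAreaRect((b[:,:2]*1000).astype(np.float32)),np.median(b[:,2]))
E
python3 b.py
python3 -c "
import cv2,numpy as np
f=cv2.imread('pics/top0.png');a=cv2.resize(f[140:325,95:235],None,fx=2.8,fy=2.8,interpolation=2);b=cv2.resize(f[140:325,245:445],None,fx=2,fy=2.8,interpolation=2)
cv2.imwrite('pics/crop0.png',np.hstack([a,b]))"
```

```text
bench z [array([ 0.3081, -0.0421,  0.0009]), array([ 0.4759,  0.4663, -0.    ]), array([ 2.532e-01, -4.914e-01,  4.000e-04])]
plug 132 244 (120, 3) [0.4678 0.3441 0.0155] [0.4689 0.3449 0.0162] [0.026 0.028 0.01 ]
plug 176 235 (120, 3) [0.4923 0.2467 0.0148] [0.4923 0.2476 0.0166] [0.026 0.027 0.011]
plug 176 281 (118, 3) [0.3866 0.2374 0.0155] [0.387  0.2376 0.015 ] [0.027 0.027 0.008]
plug 139 302 (124, 3) [0.3372 0.3167 0.0157] [0.3372 0.3166 0.0166] [0.024 0.027 0.011]
plug 380 286 (113, 3) [ 0.3877 -0.2193  0.0149] [ 0.3869 -0.2187  0.0149] [0.025 0.025 0.007]
plug 428 265 (117, 3) [ 0.4381 -0.3293  0.0146] [ 0.4374 -0.3296  0.015 ] [0.026 0.028 0.008]
plug 426 310 (114, 3) [ 0.3371 -0.3232  0.0148] [ 0.3372 -0.3239  0.0155] [0.027 0.026 0.008]
tray ((490.6285705566406, -43.41625213623047), (88.32026672363281, 158.78936767578125), 4.95941162109375) zq [0.0328 0.0373 0.0423]
lid1 ((648.7899169921875, 207.12081909179688), (96.18087768554688, 168.97508239746094), 6.519919395446777) zq [0.0163 0.026  0.0501]
  bar 240 ((649.37548828125, 206.90182495117188), (20.129003524780273, 64.63788604736328), 7.570825099945068) 0.04848541128529826
lid2 ((647.6109619140625, 2.3902359008789062), (167.9092559814453, 96.38943481445312), 86.71192169189453) zq [0.0163 0.0258 0.0503]
  bar 237 ((646.7734985351562, 2.3596534729003906), (63.83257293701172, 19.283811569213867), 86.72374725341797) 0.0489018050020833
lid3 ((657.4978637695312, -210.14222717285156), (96.44522857666016, 169.21287536621094), 6.66728401184082) zq [0.0161 0.0258 0.0496]
  bar 231 ((656.734619140625, -209.64602661132812), (19.30315399169922, 64.3895492553711), 9.209080696105957) 0.04808976392591968
```

View pics/crop0.png

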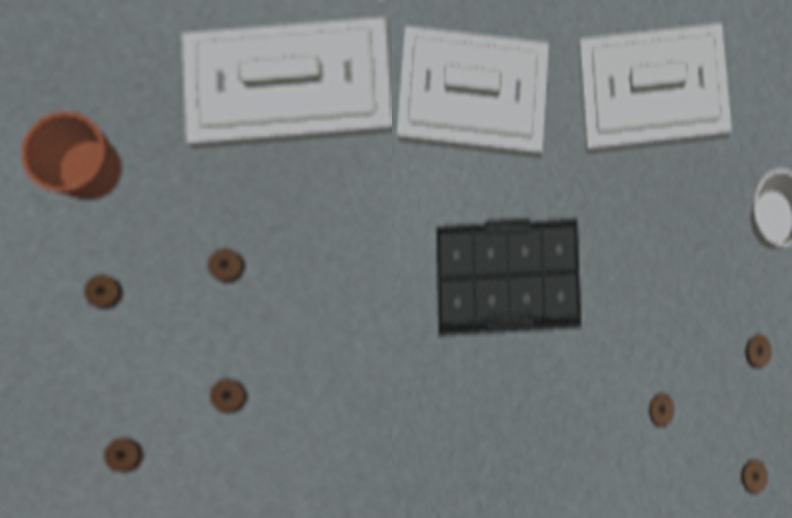

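The crop confirms brown discs with dark centres, the black tray with its tongues, and three white lids, so the choices hold. Next I check the finger geometry and go over the first plug.

```bash
python3 -c "
from h import *
print([a for a in dir(ctrl) if a[0]!='_'],ctrl.finger_overhang)
c=imaging.read_camera('wrist');print(c['mount'],c['camera_matrix'])"
```

```text
['Unreachable', 'finger_overhang'] 0.025
[[ 5.97356084e-04  9.46584351e-01  3.22455748e-01  8.41542587e-02]
 [ 9.99999819e-01 -5.42139003e-04 -2.61045680e-04 -1.18985983e-04]
 [-7.22859183e-05  3.22455845e-01 -9.46584504e-01 -1.18237718e-01]
 [ 0.00000000e+00  0.00000000e+00  0.00000000e+00  1.00000000e+00]] [[343.03775842   0.         314.29296449]
 [  0.         343.03775842 237.65544325]
 [  0.           0.           1.        ]]
```

Call:
jog_arm([
  {"dx": 0.9,"dy": -1,"dz": -0.4,"az": 0.25,"gripper": 0.1},
  {"dx": 0.9,"dy": -1,"dz": -0.4,"az": 0.25,"gripper": 0.1},
  {"dx": 0.9,"dy": -1,"dz": -0.4,"az": 0.25,"gripper": 0.1},
  {"dx": 0.9,"dy": -1,"dz": -0.4,"az": 0.25,"gripper": 0.1},
  {"dx": 0.9,"dy": -1,"dz": -0.4,"az": 0.25,"gripper": 0.1},
], force=40)

```text
$.increments[0]: bad value
```

Call:
jog_arm([
  {"dx": 0.9,"dy": -1,"dz": -0.4,"ax": 0,"ay": 0,"az": 0.25,"gripper": 0.1},
  {"dx": 0.9,"dy": -1,"dz": -0.4,"ax": 0,"ay": 0,"az": 0.25,"gripper": 0.1},
  {"dx": 0.9,"dy": -1,"dz": -0.4,"ax": 0,"ay": 0,"az": 0.25,"gripper": 0.1},
  {"dx": 0.9,"dy": -1,"dz": -0.4,"ax": 0,"ay": 0,"az": 0.25,"gripper": 0.1},
  {"dx": 0.9,"dy": -1,"dz": -0.4,"ax": 0,"ay": 0,"az": 0.25,"gripper": 0.1},
], force=40)

```text
time: 0.65
eef_pos: [0.3065, 0.5234, 0.2068]
tcp_rot: [-0.045, 0.999, -0.001, -0.001]
contact_force: [0.0, 0.4, 0.5]
opening: 0.554
finger_force: 0.0
```

Call:
jog_arm([
  {"dx": 1,"dy": -1,"dz": 0.3,"ax": 0,"ay": 0,"az": 0,"gripper": 0.1},
  {"dx": 1,"dy": -1,"dz": 0.3,"ax": 0,"ay": 0,"az": 0,"gripper": 0.1},
  {"dx": 1,"dy": -1,"dz": 0.3,"ax": 0,"ay": 0,"az": 0,"gripper": 0.1},
  {"dx": 1,"dy": -1,"dz": 0.3,"ax": 0,"ay": 0,"az": 0,"gripper": 0.1},
])

```text
time: 1.05
eef_pos: [0.4276, 0.405, 0.2467]
tcp_rot: [-0.047, 0.999, 0.001, 0.002]
contact_force: [-0.1, 0.0, 0.8]
opening: 0.55
finger_force: 0.0
```

Call:
jog_arm([
  {"dx": 0.3,"dy": -0.8,"dz": 0,"ax": 0,"ay": 0,"az": 0,"gripper": 0.1},
  {"dx": 0.3,"dy": -0.8,"dz": 0,"ax": 0,"ay": 0,"az": 0,"gripper": 0.1},
  {"dx": 0.3,"dy": -0.8,"dz": 0,"ax": 0,"ay": 0,"az": 0,"gripper": 0.1},
  {"dx": 0.3,"dy": -0.8,"dz": 0,"ax": 0,"ay": 0,"az": 0,"gripper": 0.1},
])

```text
time: 1.45
eef_pos: [0.4619, 0.3098, 0.2452]
tcp_rot: [-0.047, 0.999, 0.001, 0.001]
contact_force: [0.5, -0.1, -0.4]
opening: 0.544
finger_force: 0.0
```

```bash
cat > w.py <<'E'
from h import *
import sys
# plugs (brown blobs at plug height) seen by a camera; plus image save
def plugs(name,save=None,lo=.009,hi=.022):
    f,d,K,T=cam(name);p=cloud(d,K,T)
    if save: cv2.imwrite(f'pics/{save}.png',f); np.savez(save+'.npz',f=f,d=d,K=K,T=T)
    b,g,r=[f[...,i].astype(float) for i in range(3)]
    m=((r>1.25*b)&(p[...,2]>lo)&(p[...,2]<hi)).astype(np.uint8)
    k,l,st,ct=cv2.connectedComponentsWithStats(m); out=[]
    for i in range(1,k):
        q=p[l==i];e=np.ptp(q[:,:2],axis=0)
        if st[i,4]>40 and .015<e.max()<.04:
            out.append(np.r_[cv2.minEnclosingCircle((q[:,:2]*1e3).astype(np.float32))[0],np.median(q[:,2])*1e3,e*1e3])
    return np.array(out)
if __name__=='__main__':
    s=get_state();print(s['time'],np.round(s['eef_pos'],4),s['tcp_rot'].round(4),round(s['opening'],3))
    for n in sys.argv[1:]: print(n);print(plugs(n,f"{n}{int(s['time']*10)}").round(1))
E
python3 w.py wrist top
```

```text
1.45 [0.4619 0.3098 0.2452] [-4.680e-02  9.989e-01  7.000e-04  6.000e-04] 0.544
wrist
[[337.1 316.9  16.5  26.3  26.2]
 [386.2 238.1  16.5  25.8  26.9]
 [467.  344.8  16.5  27.2  26. ]
 [491.5 248.   16.5  26.7  25.5]
 [586.1 364.1  15.9  13.7  34.8]]
top
[[ 492.6  246.7   15.4   23.6   25.3]
 [ 468.   345.    15.2   25.6   27.4]
 [ 438.6 -328.8   15.4   23.1   25. ]
 [ 386.9  237.4   15.    23.    27.3]
 [ 388.3 -218.2   14.7   22.9   25.5]
 [ 338.3  316.6   15.3   22.3   26. ]
 [ 336.8 -323.2   14.6   24.5   27.2]]
```

Call:
jog_arm([
  {"dx": 0.25,"dy": -0.51,"dz": -0.6,"ax": 0,"ay": 0,"az": 0,"gripper": 0.1},
  {"dx": 0.25,"dy": -0.51,"dz": -1,"ax": 0,"ay": 0,"az": 0,"gripper": 0.1},
  {"dx": 0.25,"dy": -0.51,"dz": -1,"ax": 0,"ay": 0,"az": 0,"gripper": 0.1},
  {"dx": 0.25,"dy": -0.51,"dz": -1,"ax": 0,"ay": 0,"az": 0,"gripper": 0.1},
])

```text
time: 1.95
eef_pos: [0.4873, 0.2477, 0.1183]
tcp_rot: [-0.048, 0.999, -0.001, -0.006]
contact_force: [-0.2, 0.4, -0.3]
opening: 0.551
finger_force: 0.0
```

Call:
jog_arm([
  {"dx": 0,"dy": 0,"dz": -0.4,"ax": 0,"ay": 0,"az": 0,"gripper": 0.1},
  {"dx": 0,"dy": 0,"dz": -0.6,"ax": 0,"ay": 0,"az": 0,"gripper": 0.1},
  {"dx": 0,"dy": 0,"dz": -0.72,"ax": 0,"ay": 0,"az": 0,"gripper": 0.1},
  {"dx": 0,"dy": 0,"dz": -0.72,"ax": 0,"ay": 0,"az": 0,"gripper": 0.1},
])

```text
time: 2.35
eef_pos: [0.4906, 0.2495, 0.0374]
tcp_rot: [-0.049, 0.999, -0.0, -0.001]
contact_force: [-0.1, 0.1, -0.0]
opening: 0.553
finger_force: 0.0
```

```bash
python3 w.py wrist
```

```text
2.35 [0.4906 0.2495 0.0374] [-4.880e-02  9.988e-01 -1.000e-04 -9.000e-04] 0.553
wrist
[[386.2 237.9  16.6  27.4  26.6]
 [467.2 344.5  16.4  27.9  27.8]
 [491.5 247.4  16.5  27.5  26.4]]
```

```bash
ls pics; python3 -c "
import cv2;f=cv2.imread('pics/wrist23.png');cv2.imwrite('pics/w23c.png',f)"
```

```text
crop0.png
scene0.png
top0.png
top14.png
wrist14.png
wrist23.png
```

View pics/wrist23.png

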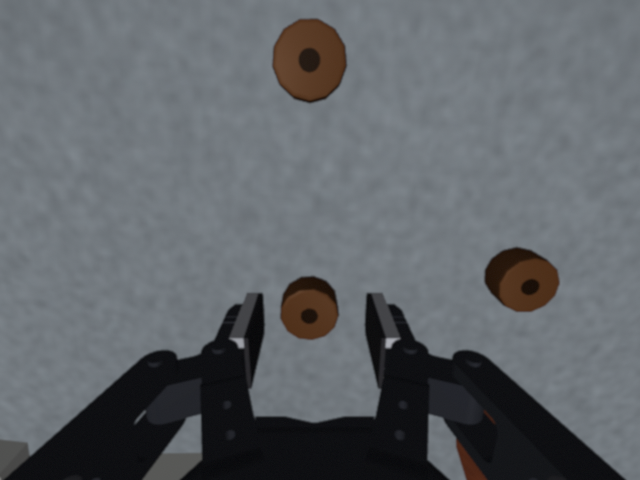

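The plug is centred between the pads: plug at (309,310), pad tips at (255,295) and (373,295). I read the tip height from depth.

```bash
python3 -c "
from h import *
z=np.load('wrist23.npz');p=cloud(z['d'],z['K'],z['T'])
for v in (294,297,300,306,315): print(v,[p[v,u].round(4).tolist() for u in (243,248,255,262)])"
```

```text
294 [[0.493, 0.2138, 0.0003], [0.4814, 0.2197, 0.021], [0.4813, 0.2227, 0.0205], [0.482, 0.2255, 0.0187]]
297 [[0.4946, 0.2139, 0.0005], [0.4811, 0.2202, 0.024], [0.4816, 0.2231, 0.0227], [0.4831, 0.2257, 0.0195]]
300 [[0.4961, 0.214, 0.0008], [0.4808, 0.2208, 0.0271], [0.4807, 0.2237, 0.0268], [0.4849, 0.2257, 0.019]]
306 [[0.4817, 0.2194, 0.0308], [0.4814, 0.2215, 0.031], [0.4813, 0.2244, 0.0307], [0.4873, 0.226, 0.0201]]
315 [[0.4812, 0.2209, 0.0383], [0.4814, 0.2228, 0.0377], [0.4812, 0.2255, 0.0376], [0.4907, 0.2265, 0.022]]
```

Call:
jog_arm([
  {"dx": 0,"dy": -0.01,"dz": -0.07,"ax": 0,"ay": 0,"az": 0,"gripper": 0.1},
  {"dx": 0,"dy": -0.01,"dz": -0.07,"ax": 0,"ay": 0,"az": 0,"gripper": -1},
  {"dx": 0,"dy": -0.01,"dz": -0.07,"ax": 0,"ay": 0,"az": 0,"gripper": -1},
  {"dx": 0,"dy": -0.01,"dz": -0.07,"ax": 0,"ay": 0,"az": 0,"gripper": -1},
  {"dx": 0,"dy": -0.01,"dz": -0.07,"ax": 0,"ay": 0,"az": 0,"gripper": -1},
  {"dx": 0,"dy": -0.01,"dz": -0.07,"ax": 0,"ay": 0,"az": 0,"gripper": -1},
])

```text
time: 3.0
eef_pos: [0.4922, 0.2473, 0.0306]
tcp_rot: [-0.048, 0.999, 0.0, 0.001]
contact_force: [-1.2, 0.1, 6.2]
opening: 0.303
finger_force: 39.8
```

Call:
jog_arm([
  {"dx": 0,"dy": 0,"dz": 0.4,"ax": 0,"ay": 0,"az": 0,"gripper": -1},
  {"dx": 0,"dy": -0.3,"dz": 0.8,"ax": 0,"ay": 0,"az": 0,"gripper": -1},
  {"dx": 0,"dy": -0.6,"dz": 1,"ax": 0,"ay": 0,"az": 0,"gripper": -1},
  {"dx": 0,"dy": -1,"dz": 1,"ax": 0,"ay": 0,"az": 0,"gripper": -1},
  {"dx": 0,"dy": -1,"dz": 1,"ax": 0,"ay": 0,"az": 0,"gripper": -1},
])

```text
time: 3.5
eef_pos: [0.4922, 0.1228, 0.1509]
tcp_rot: [-0.045, 0.999, -0.001, 0.001]
contact_force: [-0.6, 0.9, -0.5]
opening: 0.303
finger_force: 39.5
```

Call:
jog_arm([
  {"dx": -0.1,"dy": -0.4,"dz": 0.5,"ax": 0,"ay": 0,"az": 0,"gripper": -1},
  {"dx": -0.1,"dy": -0.8,"dz": 0.5,"ax": 0,"ay": 0,"az": 0,"gripper": -1},
  {"dx": -0.1,"dy": -1,"dz": 0.5,"ax": 0,"ay": 0,"az": 0,"gripper": -1},
  {"dx": -0.1,"dy": -1,"dz": 0.5,"ax": 0,"ay": 0,"az": 0,"gripper": -1},
  {"dx": -0.1,"dy": -1,"dz": 0.5,"ax": 0,"ay": 0,"az": 0,"gripper": -1},
])

```text
time: 4.0
eef_pos: [0.479, 0.0067, 0.2089]
tcp_rot: [-0.047, 0.999, 0.0, -0.001]
contact_force: [-0.9, 0.5, -0.2]
opening: 0.308
finger_force: 39.6
```

```bash
python3 w.py wrist top; ls pics
```

```text
4.0 [0.479  0.0067 0.2089] [-4.680e-02  9.989e-01  4.000e-04 -5.000e-04] 0.308
wrist
[[ 387.3 -219.    16.3   25.7   29.1]
 [ 385.9  236.6   16.4   25.8   27.5]
 [ 789.6  205.2   15.8   15.6   18.7]]
top
[[ 467.3  344.7   15.7   25.5   26.9]
 [ 438.8 -329.5   15.1   23.6   24.7]
 [ 387.6  236.9   15.5   23.    26.1]
 [ 388.  -218.6   15.    23.    25.6]
 [ 338.   316.4   15.    22.2   24.9]
 [ 337.8 -323.1   14.8   24.5   25.1]]
crop0.png
scene0.png
top0.png
top14.png
top40.png
w23c.png
wrist14.png
wrist23.png
wrist40.png
```

```bash
cat > tray.py <<'E'
from h import *
import sys
z=np.load(sys.argv[1]);p=cloud(z['d'],z['K'],z['T']);f=z['f'];Z=p[...,2]
# rim top points, black
m=(np.abs(p[...,0]-.49)<.07)&(np.abs(p[...,1]+.043)<.1)&(f.max(-1)<90)&(Z>.0365)&(Z<.044)
q=p[m][:,:2]*1e3
def cost(a):
    th,cx,cy=a;c,s=np.cos(th),np.sin(th);r=(q-[cx,cy])@np.array([[c,-s],[s,c]])
    dx=np.abs(np.abs(r[:,0])-39);dy=np.abs(np.abs(r[:,1])-78)
    return np.minimum(np.minimum(dx,dy),6)
from scipy.optimize import least_squares
for t0 in (.05,.09):
    r=least_squares(cost,[t0,490,-43],loss='soft_l1');print(len(q),np.degrees(r.x[0]),r.x,r.cost)
th,cx,cy=r.x;c,s=np.cos(th),np.sin(th)
for x in (-19.5,19.5): print([np.round([cx+c*x-s*y,cy+s*x+c*y],1).tolist() for y in (-58.5,-19.5,19.5,58.5)])
e=np.array([p[...,0],p[...,1]])
E
python3 tray.py wrist40.npz;python3 tray.py top0.npz
```

```text
2749 3.9680337954610994 [ 6.92552546e-02  4.89265540e+02 -4.32570893e+01] 2188.056146827314
2749 3.968029139508589 [ 6.92551733e-02  4.89265540e+02 -4.32570894e+01] 2188.0561468229034
[[473.9, -103.0], [471.2, -64.1], [468.5, -25.2], [465.8, 13.8]]
[[512.8, -100.3], [510.1, -61.4], [507.4, -22.5], [504.7, 16.5]]
337 3.9845601150598307 [ 6.95436933e-02  4.90319558e+02 -4.33024417e+01] 286.44292845907574
337 3.9845589343981738 [ 6.95436726e-02  4.90319558e+02 -4.33024417e+01] 286.4429284591331
[[474.9, -103.0], [472.2, -64.1], [469.5, -25.2], [466.8, 13.7]]
[[513.8, -100.3], [511.1, -61.4], [508.4, -22.5], [505.7, 16.4]]
```

View pics/wrist40.png

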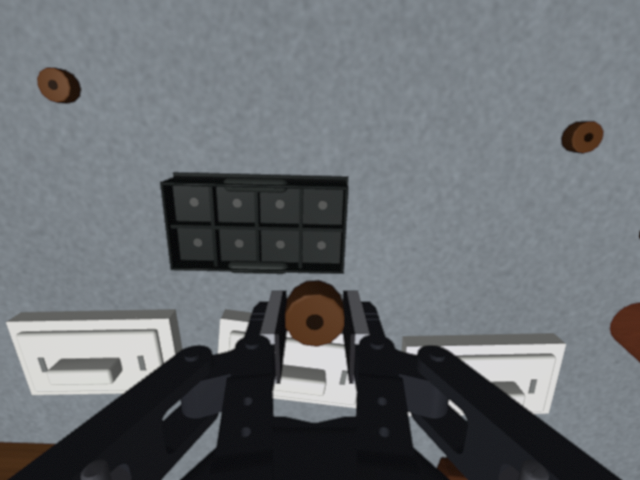

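Plug 1 is held squarely at (315,312). The tray reads cleanly at (255,222) in the picture, yaw 4°, and both cameras agree to 1 mm.

Call:
jog_arm([
  {"dx": 0.24,"dy": -0.24,"dz": -0.4,"ax": 0,"ay": 0,"az": 0,"gripper": -1},
  {"dx": 0.24,"dy": -0.24,"dz": -0.8,"ax": 0,"ay": 0,"az": 0,"gripper": -1},
  {"dx": 0.24,"dy": -0.24,"dz": -1,"ax": 0,"ay": 0,"az": 0,"gripper": -1},
  {"dx": 0.24,"dy": -0.24,"dz": -1,"ax": 0,"ay": 0,"az": 0,"gripper": -1},
  {"dx": 0.24,"dy": -0.24,"dz": -1,"ax": 0,"ay": 0,"az": 0,"gripper": -1},
])

```text
time: 4.6
eef_pos: [0.5078, -0.0205, 0.0891]
tcp_rot: [-0.049, 0.999, 0.0, -0.001]
contact_force: [0.4, 0.3, 0.4]
opening: 0.302
finger_force: 39.6
```

Call:
jog_arm([
  {"dx": 0,"dy": 0,"dz": -0.12,"ax": 0,"ay": 0,"az": 0,"gripper": -1},
  {"dx": 0,"dy": 0,"dz": -0.24,"ax": 0,"ay": 0,"az": 0,"gripper": -1},
  {"dx": 0,"dy": 0,"dz": -0.24,"ax": 0,"ay": 0,"az": 0,"gripper": -1},
  {"dx": 0,"dy": 0,"dz": -0.24,"ax": 0,"ay": 0,"az": 0,"gripper": -0.1},
  {"dx": 0,"dy": 0,"dz": -0.24,"ax": 0,"ay": 0,"az": 0,"gripper": -0.1},
  {"dx": 0,"dy": 0,"dz": -0.24,"ax": 0,"ay": 0,"az": 0,"gripper": -0.1},
  {"dx": 0,"dy": 0,"dz": 0.2,"ax": 0,"ay": 0,"az": 0,"gripper": -0.1},
  {"dx": 0,"dy": 0,"dz": 0.4,"ax": 0,"ay": 0,"az": 0,"gripper": 0.1},
])

```text
time: 5.4
eef_pos: [0.509, -0.0219, 0.1397]
tcp_rot: [-0.048, 0.999, -0.0, 0.001]
contact_force: [1.6, 0.2, 0.8]
opening: 0.548
finger_force: 0.0
```

Call:
jog_arm([
  {"dx": -0.3,"dy": 0.4,"dz": 0,"ax": 0,"ay": 0,"az": 0,"gripper": 0.1},
  {"dx": -0.6,"dy": 0.8,"dz": 0,"ax": 0,"ay": 0,"az": 0,"gripper": 0.1},
  {"dx": -1,"dy": 1,"dz": 0,"ax": 0,"ay": 0,"az": 0,"gripper": 0.1},
  {"dx": -1,"dy": 1,"dz": 0,"ax": 0,"ay": 0,"az": 0,"gripper": 0.1},
])

```text
time: 5.8
eef_pos: [0.3849, 0.1, 0.1368]
tcp_rot: [-0.049, 0.999, 0.0, -0.001]
contact_force: [0.4, -0.1, -1.0]
opening: 0.546
finger_force: 0.0
```

Call:
jog_arm([
  {"dx": 0,"dy": 0.4,"dz": 0,"ax": 0,"ay": 0,"az": 0,"gripper": 0.1},
  {"dx": 0,"dy": 0.8,"dz": 0,"ax": 0,"ay": 0,"az": 0,"gripper": 0.1},
  {"dx": 0,"dy": 1,"dz": 0,"ax": 0,"ay": 0,"az": 0,"gripper": 0.1},
  {"dx": 0,"dy": 1,"dz": 0,"ax": 0,"ay": 0,"az": 0,"gripper": 0.1},
])

```text
time: 6.2
eef_pos: [0.3881, 0.2206, 0.1381]
tcp_rot: [-0.05, 0.999, 0.0, 0.001]
contact_force: [-0.6, -0.1, 0.6]
opening: 0.552
finger_force: 0.0
```

```bash
sed -i 's/hi=.022/hi=.055/' w.py; python3 w.py wrist top
```

```text
6.2 [0.3881 0.2206 0.1381] [-5.000e-02  9.987e-01  4.000e-04  7.000e-04] 0.552
wrist
[[336.3 316.6  16.4  26.6  26.9]
 [385.5 237.6  16.5  27.1  26.3]
 [466.4 344.5  16.3  27.6  27.1]
 [510.1 -16.7  34.9  32.7  15.8]
 [554.3 347.5  38.1  29.1  20.8]
 [590.4 377.3  30.7  15.3  29.3]]
top
[[ 506.5  -20.4   39.8   28.7   25.2]
 [ 438.  -329.3   15.1   23.6   25. ]
 [ 384.9  236.1   14.4   13.6   23.7]
 [ 388.  -218.4   14.8   22.9   25.2]
 [ 337.5 -322.7   14.8   22.4   24.7]]
```

```bash
cat > cells.py <<'E'
from h import *
import sys
# plug top heights in tray cells, from an npz
z=np.load(sys.argv[1]);p=cloud(z['d'],z['K'],z['T'])*1e3;f=z['f']
th,cx,cy=.0693,489.5,-43.3;c,s=np.cos(th),np.sin(th)
r=(p[...,:2]-[cx,cy])@np.array([[c,-s],[s,c]])
br=(f[...,2]>1.25*f[...,0].astype(float))
for x in (-19.5,19.5):
    for y in (-58.5,-19.5,19.5,58.5):
        m=br&(abs(r[...,0]-x)<19)&(abs(r[...,1]-y)<19)&(p[...,2]>22)&(p[...,2]<70)
        if m.sum()>20:
            q=np.c_[r[m]-[x,y],p[m][:,2]];t=q[q[:,2]>q[:,2].max()-16];A=np.c_[t[:,:2],np.ones(len(t))];k=np.linalg.lstsq(A,t[:,2],rcond=None)[0]
            print(f'cell({x},{y}) n{m.sum()} off {q[:,:2].mean(0).round(1)} z5/50/95 {np.percentile(q[:,2],[5,50,95]).round(1)} slope {k[:2].round(2)}')
E
python3 cells.py top62.npz;python3 cells.py wrist62.npz
python3 -c "
import cv2,numpy as np
f=cv2.imread('pics/top62.png');a=cv2.resize(f[205:270,255:350],None,fx=4,fy=4,interpolation=2)
g=cv2.imread('pics/wrist62.png');cv2.imwrite('pics/c62.png',np.vstack([a,cv2.resize(g,(380,285))]))"
```

```text
cell(19.5,19.5) n124 off [-2.3  2.3] z5/50/95 [34.4 39.8 45.9] slope [ 0.28 -0.05]
cell(19.5,19.5) n293 off [-1.7 13.4] z5/50/95 [29.3 34.9 39.9] slope [0.14 0.78]
```

View pics/c62.png

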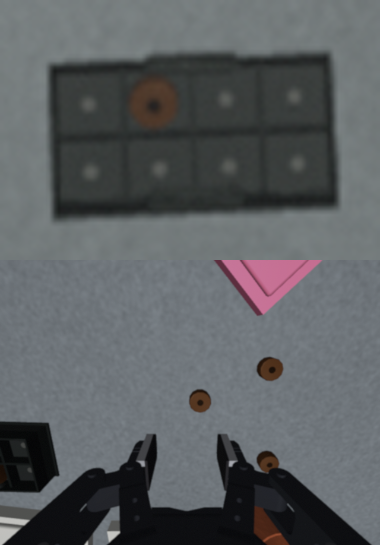

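Cell (19.5, 19.5) holds plug 1, but it seems tilted by about 16°. I'll fetch plug 2, then look from near.

Call:
jog_arm([
  {"dx": -0.02,"dy": 0.16,"dz": -0.3,"ax": 0,"ay": 0,"az": 0,"gripper": 0.1},
  {"dx": -0.02,"dy": 0.16,"dz": -0.6,"ax": 0,"ay": 0,"az": 0,"gripper": 0.1},
  {"dx": -0.02,"dy": 0.16,"dz": -0.87,"ax": 0,"ay": 0,"az": 0,"gripper": 0.1},
  {"dx": -0.02,"dy": 0.16,"dz": -0.87,"ax": 0,"ay": 0,"az": 0,"gripper": 0.1},
  {"dx": -0.02,"dy": 0.16,"dz": -0.87,"ax": 0,"ay": 0,"az": 0,"gripper": -1},
  {"dx": -0.02,"dy": 0.16,"dz": -0.87,"ax": 0,"ay": 0,"az": 0,"gripper": -1},
  {"dx": -0.02,"dy": 0.16,"dz": -0.87,"ax": 0,"ay": 0,"az": 0,"gripper": -1},
  {"dx": -0.02,"dy": 0.16,"dz": -0.87,"ax": 0,"ay": 0,"az": 0,"gripper": -1},
  {"dx": -0.02,"dy": 0.16,"dz": -0.6,"ax": 0,"ay": 0,"az": 0,"gripper": -1},
  {"dx": -0.02,"dy": 0.16,"dz": 0,"ax": 0,"ay": 0,"az": 0,"gripper": -1},
])

```text
time: 7.3
eef_pos: [0.3834, 0.2366, 0.1141]
tcp_rot: [-0.048, 0.999, -0.001, -0.003]
contact_force: [1.0, 0.0, 0.9]
opening: 0.296
finger_force: 40.1
```

Call:
jog_arm([
  {"dx": 0.3,"dy": -0.4,"dz": 0.2,"ax": 0,"ay": 0,"az": 0,"gripper": -1},
  {"dx": 0.6,"dy": -0.8,"dz": 0.3,"ax": 0,"ay": 0,"az": 0,"gripper": -1},
  {"dx": 0.9,"dy": -1,"dz": 0.3,"ax": 0,"ay": 0,"az": 0,"gripper": -1},
  {"dx": 0.9,"dy": -1,"dz": 0.3,"ax": 0,"ay": 0,"az": 0,"gripper": -1},
])

```text
time: 7.7
eef_pos: [0.4975, 0.1149, 0.1543]
tcp_rot: [-0.046, 0.999, -0.0, 0.003]
contact_force: [-0.2, 0.9, -0.9]
opening: 0.298
finger_force: 40.1
```

Call:
jog_arm([
  {"dx": 0.3,"dy": -0.4,"dz": 0,"ax": 0,"ay": 0,"az": 0,"gripper": -1},
  {"dx": 0.5,"dy": -0.8,"dz": 0,"ax": 0,"ay": 0,"az": 0,"gripper": -1},
  {"dx": 0.5,"dy": -1,"dz": 0,"ax": 0,"ay": 0,"az": 0,"gripper": -1},
  {"dx": 0.5,"dy": -1,"dz": 0,"ax": 0,"ay": 0,"az": 0,"gripper": -1},
  {"dx": 0.5,"dy": -1,"dz": 0,"ax": 0,"ay": 0,"az": 0,"gripper": -1},
])

```text
time: 8.2
eef_pos: [0.5534, -0.0027, 0.1514]
tcp_rot: [-0.047, 0.999, 0.0, -0.0]
contact_force: [-0.2, 0.3, -0.1]
opening: 0.294
finger_force: 40.1
```

```bash
python3 w.py wrist; ls -t *.npz|head -1; python3 cells.py $(ls -t *.npz|head -1);python3 -c "
import cv2,glob,os
n=max(glob.glob('pics/wrist*.png'),key=os.path.getmtime);print(n);cv2.imwrite('pics/v1.png',cv2.resize(cv2.imread(n)[100:340,120:440],None,fx=2,fy=2,interpolation=2))"
```

```text
8.2 [ 0.5534 -0.0027  0.1514] [-4.710e-02  9.989e-01  4.000e-04 -4.000e-04] 0.294
wrist
[[507.4 -21.4  41.3  33.4  29.9]]
wrist82.npz
cell(19.5,19.5) n1476 off [-3.2  1.8] z5/50/95 [35.6 41.4 46.6] slope [ 0.27 -0.02]
pics/wrist82.png
```

View pics/v1.png

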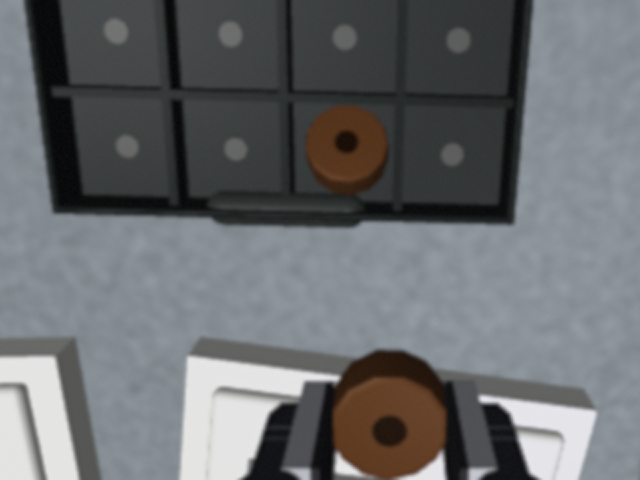

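Plug 1 leans on the inner bulge of the spring tongue (picture (345,150), tongue at (285,205)). In middle cells I must place inward and away from the tongue. Plug 2 goes to an end cell, then I push plug 1 down.

Call:
jog_arm([
  {"dx": -0.35,"dy": 0.14,"dz": 0,"ax": 0,"ay": 0,"az": 0,"gripper": -1},
  {"dx": -0.73,"dy": 0.14,"dz": -0.2,"ax": 0,"ay": 0,"az": 0,"gripper": -1},
  {"dx": -0.73,"dy": 0.14,"dz": -0.45,"ax": 0,"ay": 0,"az": 0,"gripper": -1},
  {"dx": -0.73,"dy": 0.14,"dz": -0.65,"ax": 0,"ay": 0,"az": 0,"gripper": -1},
  {"dx": -0.73,"dy": 0.14,"dz": -0.74,"ax": 0,"ay": 0,"az": 0,"gripper": -1},
  {"dx": -0.73,"dy": 0.14,"dz": -0.74,"ax": 0,"ay": 0,"az": 0,"gripper": -1},
])

```text
time: 8.85
eef_pos: [0.4637, 0.0163, 0.0644]
tcp_rot: [-0.05, 0.999, 0.002, -0.006]
contact_force: [-12.9, 1.3, 19.0]
opening: 0.295
finger_force: 50.0
```

Call:
jog_arm([
  {"dx": 0,"dy": 0,"dz": 0,"ax": 0,"ay": 0,"az": 0,"gripper": -0.1},
  {"dx": 0,"dy": 0,"dz": 0,"ax": 0,"ay": 0,"az": 0,"gripper": -0.1},
  {"dx": 0,"dy": 0,"dz": 0,"ax": 0,"ay": 0,"az": 0,"gripper": -0.1},
  {"dx": 0,"dy": 0,"dz": 0.2,"ax": 0,"ay": 0,"az": 0,"gripper": -0.1},
  {"dx": 0.34,"dy": -0.3,"dz": 0.4,"ax": 0,"ay": 0,"az": 0,"gripper": -1},
  {"dx": 0.34,"dy": -0.3,"dz": 0.4,"ax": 0,"ay": 0,"az": 0,"gripper": -1},
  {"dx": 0.34,"dy": -0.3,"dz": 0.4,"ax": 0,"ay": 0,"az": 0,"gripper": -1},
  {"dx": 0.34,"dy": -0.3,"dz": 0.4,"ax": 0,"ay": 0,"az": 0,"gripper": -1},
])

```text
time: 9.65
eef_pos: [0.5058, -0.0211, 0.1097]
tcp_rot: [-0.048, 0.999, 0.001, -0.001]
contact_force: [0.5, 0.2, -1.6]
opening: 0.004
finger_force: 0.0
```

```bash
python3 w.py wrist top; python3 cells.py wrist97.npz || ls -t *.npz|head -2; python3 cells.py $(ls -t top*.npz|head -1);python3 tray.py $(ls -t wrist*.npz|head -1);python3 -c "
import cv2,glob,os,numpy as np
n=max(glob.glob('pics/wrist*.png'),key=os.path.getmtime);g=max(glob.glob('pics/top*.png'),key=os.path.getmtime);print(n,g);cv2.imwrite('pics/v2.png',np.hstack([cv2.imread(n)[:,:440],cv2.resize(cv2.imread(g)[200:275,250:350],(360,270),interpolation=2)[:, :].repeat(1,0) if 0 else cv2.copyMakeBorder(cv2.resize(cv2.imread(g)[200:275,250:350],(360,270),interpolation=2),0,210,0,0,0)]))"
```

```text
9.65 [ 0.5058 -0.0211  0.1097] [-4.790e-02  9.989e-01  5.000e-04 -1.300e-03] 0.004
wrist
[[467.8  17.8  36.5  33.1  30.5]
 [508.9 -20.3  41.2  36.5  30.6]]
top
[[ 469.1  344.2   15.    25.8   25.9]
 [ 438.2 -329.    14.4   23.6   25.3]
 [ 388.1 -218.4   14.7   22.9   25.2]
 [ 338.2  317.    15.    22.2   25.7]
 [ 337.4 -322.9   14.6   22.5   24.5]]
top96.npz
wrist96.npz
6310 3.9621577468090514 [ 6.91526982e-02  4.89307821e+02 -4.34018792e+01] 6536.9121894419495
6310 3.96215739342302 [ 6.91526920e-02  4.89307821e+02 -4.34018792e+01] 6536.912189441836
[[473.9, -103.1], [471.2, -64.2], [468.5, -25.3], [465.8, 13.6]]
[[512.8, -100.4], [510.1, -61.5], [507.4, -22.6], [504.7, 16.3]]
pics/wrist96.png pics/top96.pngTraceback (most recent call last):
  File "cells.py", line 4, in <module>
    z=np.load(sys.argv[1]);p=cloud(z['d'],z['K'],z['T'])*1e3;f=z['f']
    fid = stack.enter_context(open(os.fspath(file), "rb"))
                              ~~~~^^^^^^^^^^^^^^^^^^^^^^^
FileNotFoundError: [Errno 2] No such file or directory: 'wrist97.npz'
```

View pics/v2.png

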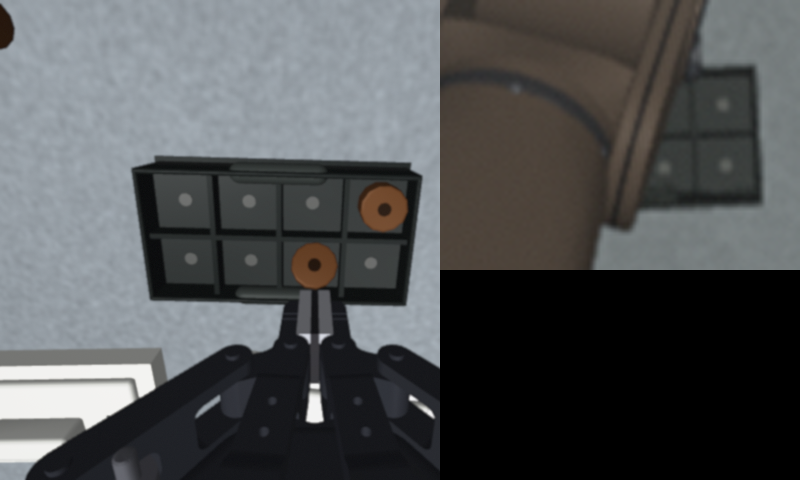

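Plug 2 is at (383,207), seated with its top at 36.5 mm. Plug 1 is at (314,265) and still high. I push plug 1 down with closed tips.

Call:
jog_arm([
  {"dx": 0.03,"dy": 0,"dz": -0.2,"ax": 0,"ay": 0,"az": 0,"gripper": -1},
  {"dx": 0.03,"dy": 0,"dz": -0.3,"ax": 0,"ay": 0,"az": 0,"gripper": -1},
  {"dx": 0.02,"dy": 0,"dz": -0.34,"ax": 0,"ay": 0,"az": 0,"gripper": -1},
  {"dx": 0.01,"dy": 0,"dz": -0.37,"ax": 0,"ay": 0,"az": 0,"gripper": -1},
  {"dx": 0,"dy": 0,"dz": -0.39,"ax": 0,"ay": 0,"az": 0,"gripper": -1},
  {"dx": -0.02,"dy": 0,"dz": -0.39,"ax": 0,"ay": 0,"az": 0,"gripper": -1},
])

```text
time: 10.35
eef_pos: [0.5033, -0.0214, 0.0631]
tcp_rot: [-0.048, 0.999, 0.0, -0.001]
contact_force: [0.2, 0.2, 0.3]
opening: 0.0
finger_force: 0.0
```

Call:
jog_arm([
  {"dx": 0,"dy": 0,"dz": 0.2,"ax": 0,"ay": 0,"az": 0,"gripper": -1},
  {"dx": 0,"dy": 0,"dz": 0.6,"ax": 0,"ay": 0,"az": 0,"gripper": 0.1},
  {"dx": 0.2,"dy": 0.3,"dz": 0.7,"ax": 0,"ay": 0,"az": 0,"gripper": 0.1},
  {"dx": 0.2,"dy": 0.3,"dz": 0.7,"ax": 0,"ay": 0,"az": 0,"gripper": 0.1},
])

```text
time: 10.75
eef_pos: [0.5318, 0.016, 0.1522]
tcp_rot: [-0.049, 0.999, -0.0, 0.004]
contact_force: [0.8, -0.3, 0.3]
opening: 0.509
finger_force: 0.0
```

```bash
python3 w.py wrist; python3 cells.py $(ls -t wrist*.npz|head -1)
```

```text
10.75 [0.5318 0.016  0.1522] [-4.900e-02  9.988e-01 -4.000e-04  4.300e-03] 0.509
wrist
[[ 466.7   16.    36.5   29.5   29.6]
 [ 509.4  -22.4   36.4   32.1   30.4]
 [ 806.9 -268.1   17.4    4.5   30.7]
 [ 788.4  206.4   13.1   13.    21.8]]
cell(-19.5,58.5) n1385 off [-0.6  1.9] z5/50/95 [35.1 36.5 37.7] slope [0.01 0.  ]
cell(19.5,19.5) n1293 off [-1.7  2. ] z5/50/95 [30.3 36.5 37.6] slope [ 0.09 -0.05]
```

Both are seated at 36.5 mm. Next is plug 3 at (467,344.5).

Call:
jog_arm([
  {"dx": -0.3,"dy": 0.4,"dz": 0,"ax": 0,"ay": 0,"az": 0,"gripper": 0.1},
  {"dx": -0.54,"dy": 0.8,"dz": 0,"ax": 0,"ay": 0,"az": 0,"gripper": 0.1},
  {"dx": -0.54,"dy": 1,"dz": 0,"ax": 0,"ay": 0,"az": 0,"gripper": 0.1},
  {"dx": -0.54,"dy": 1,"dz": 0,"ax": 0,"ay": 0,"az": 0,"gripper": 0.1},
])

```text
time: 11.2
eef_pos: [0.4603, 0.1367, 0.1461]
tcp_rot: [-0.05, 0.999, 0.0, -0.002]
contact_force: [0.5, -1.2, -0.3]
opening: 0.546
finger_force: 0.0
```

Call:
jog_arm([
  {"dx": 0,"dy": 0.4,"dz": 0,"ax": 0,"ay": 0,"az": 0,"gripper": 0.1},
  {"dx": 0,"dy": 0.8,"dz": 0,"ax": 0,"ay": 0,"az": 0,"gripper": 0.1},
  {"dx": 0,"dy": 1,"dz": 0,"ax": 0,"ay": 0,"az": 0,"gripper": 0.1},
  {"dx": 0,"dy": 1,"dz": 0,"ax": 0,"ay": 0,"az": 0,"gripper": 0.1},
])

```text
time: 11.6
eef_pos: [0.463, 0.2554, 0.1468]
tcp_rot: [-0.049, 0.999, -0.0, -0.001]
contact_force: [0.8, -0.4, -0.2]
opening: 0.551
finger_force: 0.0
```

```bash
python3 w.py wrist
```

```text
11.6 [0.463  0.2554 0.1468] [-4.950e-02  9.988e-01 -3.000e-04 -1.100e-03] 0.551
wrist
[[337.2 316.7  16.5  26.7  26.6]
 [467.  344.5  16.4  26.8  26.8]
 [547.7 367.7  25.6   9.4  30.8]
 [598.1 368.4  50.3   3.5  15.4]]
```

Call:
jog_arm([
  {"dx": 0.033,"dy": 0.4,"dz": -0.1,"ax": 0,"ay": 0,"az": 0,"gripper": 0.1},
  {"dx": 0.033,"dy": 0.74,"dz": -0.3,"ax": 0,"ay": 0,"az": 0,"gripper": 0.1},
  {"dx": 0.033,"dy": 0.74,"dz": -0.7,"ax": 0,"ay": 0,"az": 0,"gripper": 0.1},
  {"dx": 0.033,"dy": 0.74,"dz": -0.95,"ax": 0,"ay": 0,"az": 0,"gripper": 0.1},
  {"dx": 0.033,"dy": 0.74,"dz": -0.95,"ax": 0,"ay": 0,"az": 0,"gripper": -1},
  {"dx": 0.033,"dy": 0.74,"dz": -0.95,"ax": 0,"ay": 0,"az": 0,"gripper": -1},
  {"dx": 0.033,"dy": 0.74,"dz": -0.95,"ax": 0,"ay": 0,"az": 0,"gripper": -1},
  {"dx": 0.033,"dy": 0.74,"dz": -0.95,"ax": 0,"ay": 0,"az": 0,"gripper": -1},
  {"dx": 0.033,"dy": 0.74,"dz": -0.7,"ax": 0,"ay": 0,"az": 0,"gripper": -1},
  {"dx": 0.033,"dy": 0.74,"dz": -0.35,"ax": 0,"ay": 0,"az": 0,"gripper": -1},
])

```text
time: 12.65
eef_pos: [0.4665, 0.3421, 0.1057]
tcp_rot: [-0.048, 0.999, -0.001, -0.002]
contact_force: [0.6, 0.6, 0.1]
opening: 0.308
finger_force: 39.4
```

Call:
jog_arm([
  {"dx": 0,"dy": -0.4,"dz": 0,"ax": 0,"ay": 0,"az": 0,"gripper": -1},
  {"dx": 0,"dy": -0.8,"dz": 0,"ax": 0,"ay": 0,"az": 0,"gripper": -1},
  {"dx": 0,"dy": -1,"dz": 0,"ax": 0,"ay": 0,"az": 0,"gripper": -1},
  {"dx": 0,"dy": -1,"dz": 0,"ax": 0,"ay": 0,"az": 0,"gripper": -1},
])

```text
time: 13.05
eef_pos: [0.4685, 0.2208, 0.1077]
tcp_rot: [-0.046, 0.999, 0.0, 0.001]
contact_force: [-0.1, 0.7, -0.8]
opening: 0.304
finger_force: 39.5
```

Call:
jog_arm([
  {"dx": 0.31,"dy": -0.4,"dz": 0,"ax": 0,"ay": 0,"az": 0,"gripper": -1},
  {"dx": 0.31,"dy": -0.8,"dz": 0,"ax": 0,"ay": 0,"az": 0,"gripper": -1},
  {"dx": 0.31,"dy": -1,"dz": 0,"ax": 0,"ay": 0,"az": 0,"gripper": -1},
  {"dx": 0.31,"dy": -1,"dz": 0,"ax": 0,"ay": 0,"az": 0,"gripper": -1},
  {"dx": 0.31,"dy": -1,"dz": 0,"ax": 0,"ay": 0,"az": 0,"gripper": -1},
])

```text
time: 13.55
eef_pos: [0.5057, 0.1032, 0.107]
tcp_rot: [-0.047, 0.999, 0.0, 0.001]
contact_force: [-0.8, 0.1, 0.0]
opening: 0.299
finger_force: 39.5
```

Call:
jog_arm([
  {"dx": 0,"dy": -0.4,"dz": 0,"ax": 0,"ay": 0,"az": 0,"gripper": -1},
  {"dx": 0,"dy": -0.725,"dz": 0,"ax": 0,"ay": 0,"az": 0,"gripper": -1},
  {"dx": 0,"dy": -0.725,"dz": -0.2,"ax": 0,"ay": 0,"az": 0,"gripper": -1},
  {"dx": 0,"dy": -0.725,"dz": -0.3,"ax": 0,"ay": 0,"az": 0,"gripper": -1},
  {"dx": 0,"dy": -0.725,"dz": -0.345,"ax": 0,"ay": 0,"az": 0,"gripper": -1},
  {"dx": 0,"dy": -0.725,"dz": -0.345,"ax": 0,"ay": 0,"az": 0,"gripper": -1},
])

```text
time: 14.15
eef_pos: [0.5048, 0.0175, 0.065]
tcp_rot: [-0.049, 0.999, 0.0, -0.001]
contact_force: [-1.1, 0.7, 1.3]
opening: 0.301
finger_force: 40.3
```

Call:
jog_arm([
  {"dx": 0,"dy": 0,"dz": 0,"ax": 0,"ay": 0,"az": 0,"gripper": -0.1},
  {"dx": 0,"dy": 0,"dz": 0,"ax": 0,"ay": 0,"az": 0,"gripper": -0.1},
  {"dx": 0,"dy": 0,"dz": 0,"ax": 0,"ay": 0,"az": 0,"gripper": -0.1},
  {"dx": 0,"dy": 0,"dz": 0.2,"ax": 0,"ay": 0,"az": 0,"gripper": -0.1},
  {"dx": 0,"dy": 0,"dz": 0.2,"ax": 0,"ay": 0,"az": 0,"gripper": -1},
  {"dx": 0,"dy": 0,"dz": 0.2,"ax": 0,"ay": 0,"az": 0,"gripper": -1},
  {"dx": 0,"dy": 0,"dz": 0.1,"ax": 0,"ay": 0,"az": 0,"gripper": -1},
  {"dx": 0,"dy": 0,"dz": -0.03,"ax": 0,"ay": 0,"az": 0,"gripper": -1},
  {"dx": 0,"dy": 0,"dz": -0.03,"ax": 0,"ay": 0,"az": 0,"gripper": -1},
  {"dx": 0,"dy": 0,"dz": 0.3,"ax": 0,"ay": 0,"az": 0,"gripper": -1},
])

```text
time: 15.15
eef_pos: [0.5004, 0.0167, 0.0945]
tcp_rot: [-0.048, 0.999, 0.001, -0.007]
contact_force: [0.2, 1.0, -0.1]
opening: -0.003
finger_force: 0.0
```

Call:
jog_arm([
  {"dx": -0.2,"dy": 0.4,"dz": 0.3,"ax": 0,"ay": 0,"az": 0,"gripper": 0.1},
  {"dx": -0.5,"dy": 0.8,"dz": 0.3,"ax": 0,"ay": 0,"az": 0,"gripper": 0.1},
  {"dx": -0.8,"dy": 1,"dz": 0.3,"ax": 0,"ay": 0,"az": 0,"gripper": 0.1},
  {"dx": -1,"dy": 1,"dz": 0.3,"ax": 0,"ay": 0,"az": 0,"gripper": 0.1},
  {"dx": -1,"dy": 1,"dz": 0.3,"ax": 0,"ay": 0,"az": 0,"gripper": 0.1},
])

```text
time: 15.65
eef_pos: [0.3796, 0.1373, 0.1333]
tcp_rot: [-0.05, 0.999, 0.0, -0.003]
contact_force: [-0.9, -0.3, -0.0]
opening: 0.551
finger_force: 0.0
```

Call:
jog_arm([
  {"dx": -0.2,"dy": 0.4,"dz": 0,"ax": 0,"ay": 0,"az": 0,"gripper": 0.1},
  {"dx": -0.4,"dy": 0.8,"dz": 0,"ax": 0,"ay": 0,"az": 0,"gripper": 0.1},
  {"dx": -0.4,"dy": 1,"dz": 0,"ax": 0,"ay": 0,"az": 0,"gripper": 0.1},
  {"dx": -0.4,"dy": 1,"dz": 0,"ax": 0,"ay": 0,"az": 0,"gripper": 0.1},
  {"dx": -0.4,"dy": 1,"dz": 0,"ax": 0,"ay": 0,"az": 0,"gripper": 0.1},
])

```text
time: 16.15
eef_pos: [0.3369, 0.256, 0.1354]
tcp_rot: [-0.049, 0.999, -0.001, -0.001]
contact_force: [-0.0, -0.2, 0.2]
opening: 0.551
finger_force: 0.0
```

```bash
python3 w.py wrist top; python3 cells.py $(ls -t top*.npz|head -1)
```

```text
16.15 [0.3369 0.256  0.1354] [-4.860e-02  9.988e-01 -6.000e-04 -8.000e-04] 0.551
wrist
[[336.3 316.9  16.5  27.2  26.4]
 [468.5  22.9  36.4  32.7  18.9]]
top
[[ 510.8   20.    35.    28.8   28.2]
 [ 509.7  -20.    34.9   29.2   27.8]
 [ 468.4   15.9   34.9   30.8   28.3]
 [ 438.5 -328.9   15.2   23.5   24.2]
 [ 388.4 -218.5   15.    22.8   25.2]
 [ 337.3 -322.8   14.7   24.4   25.6]
 [ 204.3  297.5   40.4   22.    18.7]]
cell(-19.5,58.5) n125 off [0.1 2. ] z5/50/95 [31.  35.1 38.7] slope [ 0.02 -0.  ]
cell(19.5,19.5) n124 off [0.1 1.4] z5/50/95 [31.7 34.9 38.3] slope [-0.04  0.01]
cell(19.5,58.5) n119 off [3.9 1.5] z5/50/95 [30.9 35.2 37.4] slope [0.01 0.01]
```

Call:
jog_arm([
  {"dx": 0,"dy": 0.4,"dz": -0.1,"ax": 0,"ay": 0,"az": 0,"gripper": 0.1},
  {"dx": 0,"dy": 0.505,"dz": -0.4,"ax": 0,"ay": 0,"az": 0,"gripper": 0.1},
  {"dx": 0,"dy": 0.505,"dz": -0.7,"ax": 0,"ay": 0,"az": 0,"gripper": 0.1},
  {"dx": 0,"dy": 0.505,"dz": -0.85,"ax": 0,"ay": 0,"az": 0,"gripper": 0.1},
  {"dx": 0,"dy": 0.505,"dz": -0.85,"ax": 0,"ay": 0,"az": 0,"gripper": -1},
  {"dx": 0,"dy": 0.505,"dz": -0.85,"ax": 0,"ay": 0,"az": 0,"gripper": -1},
  {"dx": 0,"dy": 0.505,"dz": -0.85,"ax": 0,"ay": 0,"az": 0,"gripper": -1},
  {"dx": 0,"dy": 0.505,"dz": -0.85,"ax": 0,"ay": 0,"az": 0,"gripper": -1},
  {"dx": 0,"dy": 0.505,"dz": -0.6,"ax": 0,"ay": 0,"az": 0,"gripper": -1},
  {"dx": 0,"dy": 0.505,"dz": -0.25,"ax": 0,"ay": 0,"az": 0,"gripper": -1},
])

```text
time: 17.25
eef_pos: [0.3356, 0.3157, 0.1061]
tcp_rot: [-0.048, 0.999, -0.001, -0.002]
contact_force: [0.5, 0.7, 0.4]
opening: 0.298
finger_force: 39.4
```

Call:
jog_arm([
  {"dx": 0.3,"dy": -0.4,"dz": 0,"ax": 0,"ay": 0,"az": 0,"gripper": -1},
  {"dx": 0.6,"dy": -0.8,"dz": 0,"ax": 0,"ay": 0,"az": 0,"gripper": -1},
  {"dx": 0.8,"dy": -1,"dz": 0,"ax": 0,"ay": 0,"az": 0,"gripper": -1},
  {"dx": 0.8,"dy": -1,"dz": 0,"ax": 0,"ay": 0,"az": 0,"gripper": -1},
])

```text
time: 17.65
eef_pos: [0.4372, 0.1936, 0.1089]
tcp_rot: [-0.045, 0.999, -0.0, 0.003]
contact_force: [0.2, 0.3, 0.0]
opening: 0.302
finger_force: 39.5
```

Call:
jog_arm([
  {"dx": 0.3,"dy": -0.4,"dz": 0,"ax": 0,"ay": 0,"az": 0,"gripper": -1},
  {"dx": 0.32,"dy": -0.8,"dz": 0,"ax": 0,"ay": 0,"az": 0,"gripper": -1},
  {"dx": 0.32,"dy": -1,"dz": 0,"ax": 0,"ay": 0,"az": 0,"gripper": -1},
  {"dx": 0.32,"dy": -1,"dz": 0,"ax": 0,"ay": 0,"az": 0,"gripper": -1},
  {"dx": 0.32,"dy": -1,"dz": 0,"ax": 0,"ay": 0,"az": 0,"gripper": -1},
])

```text
time: 18.15
eef_pos: [0.4714, 0.0767, 0.1071]
tcp_rot: [-0.047, 0.999, 0.0, 0.001]
contact_force: [0.0, 0.1, 0.1]
opening: 0.296
finger_force: 39.5
```

Call:
jog_arm([
  {"dx": 0,"dy": -0.4,"dz": 0,"ax": 0,"ay": 0,"az": 0,"gripper": -1},
  {"dx": 0,"dy": -0.8,"dz": 0,"ax": 0,"ay": 0,"az": 0,"gripper": -1},
  {"dx": 0,"dy": -0.835,"dz": -0.1,"ax": 0,"ay": 0,"az": 0,"gripper": -1},
  {"dx": 0,"dy": -0.835,"dz": -0.25,"ax": 0,"ay": 0,"az": 0,"gripper": -1},
  {"dx": 0,"dy": -0.835,"dz": -0.35,"ax": 0,"ay": 0,"az": 0,"gripper": -1},
  {"dx": 0,"dy": -0.835,"dz": -0.375,"ax": 0,"ay": 0,"az": 0,"gripper": -1},
  {"dx": 0,"dy": -0.835,"dz": -0.375,"ax": 0,"ay": 0,"az": 0,"gripper": -1},
])

```text
time: 18.85
eef_pos: [0.4709, -0.0223, 0.0609]
tcp_rot: [-0.049, 0.999, 0.0, -0.001]
contact_force: [-0.0, -0.3, 0.5]
opening: 0.303
finger_force: 39.6
```

Call:
jog_arm([
  {"dx": 0,"dy": 0,"dz": 0,"ax": 0,"ay": 0,"az": 0,"gripper": -0.1},
  {"dx": 0,"dy": 0,"dz": 0,"ax": 0,"ay": 0,"az": 0,"gripper": -0.1},
  {"dx": 0,"dy": 0,"dz": 0,"ax": 0,"ay": 0,"az": 0,"gripper": -0.1},
  {"dx": 0,"dy": 0,"dz": 0.2,"ax": 0,"ay": 0,"az": 0,"gripper": -0.1},
  {"dx": 0,"dy": 0,"dz": 0.2,"ax": 0,"ay": 0,"az": 0,"gripper": -1},
  {"dx": 0,"dy": 0,"dz": 0.2,"ax": 0,"ay": 0,"az": 0,"gripper": -1},
  {"dx": 0,"dy": 0,"dz": 0.1,"ax": 0,"ay": 0,"az": 0,"gripper": -1},
  {"dx": 0,"dy": 0,"dz": 0,"ax": 0,"ay": 0,"az": 0,"gripper": -1},
  {"dx": 0,"dy": 0,"dz": 0,"ax": 0,"ay": 0,"az": 0,"gripper": -1},
  {"dx": 0,"dy": 0,"dz": 0.3,"ax": 0,"ay": 0,"az": 0,"gripper": -1},
])

```text
time: 19.85
eef_pos: [0.467, -0.0225, 0.0919]
tcp_rot: [-0.048, 0.999, 0.002, -0.006]
contact_force: [0.2, 0.1, -0.4]
opening: -0.002
finger_force: 0.0
```

Call:
jog_arm([
  {"dx": -0.2,"dy": -0.4,"dz": 0.3,"ax": 0,"ay": 0,"az": 0,"gripper": 0.1},
  {"dx": -0.4,"dy": -0.8,"dz": 0.3,"ax": 0,"ay": 0,"az": 0,"gripper": 0.1},
  {"dx": -0.6,"dy": -1,"dz": 0.3,"ax": 0,"ay": 0,"az": 0,"gripper": 0.1},
  {"dx": -0.7,"dy": -1,"dz": 0.3,"ax": 0,"ay": 0,"az": 0,"gripper": 0.1},
  {"dx": -0.7,"dy": -1,"dz": 0.3,"ax": 0,"ay": 0,"az": 0,"gripper": 0.1},
])

```text
time: 20.35
eef_pos: [0.3853, -0.1435, 0.1316]
tcp_rot: [-0.046, 0.999, 0.001, -0.001]
contact_force: [0.1, 0.1, -0.7]
opening: 0.547
finger_force: 0.0
```

```bash
python3 w.py wrist top; python3 cells.py $(ls -t top*.npz|head -1)
```

```text
20.35 [ 0.3853 -0.1435  0.1316] [-0.0461  0.9989  0.0012 -0.0014] 0.547
wrist
[[ 336.3 -323.7   16.4   26.8   28.1]
 [ 386.3 -219.1   16.5   26.5   27. ]
 [ 437.4 -329.6   16.3   27.5   28. ]
 [ 469.    13.7   36.4   36.4   38.7]
 [ 617.7 -400.    22.2   21.9   12.7]]
top
[[ 510.9   19.6   35.1   29.6   26.4]
 [ 509.5  -19.2   34.8   29.5   27.9]
 [ 474.5  -21.    34.9   29.    27.7]
 [ 468.3   16.2   35.1   30.    28.1]
 [ 438.6 -329.    14.5   23.3   24.7]
 [ 337.5 -323.4   14.9   22.4   26.7]
 [ 187.3  324.    47.5   33.5   36.3]]
cell(-19.5,19.5) n121 off [4.3 3.3] z5/50/95 [31.2 35.1 37.3] slope [0.03 0.04]
cell(-19.5,58.5) n126 off [0.2 1.9] z5/50/95 [32.1 35.3 38.2] slope [-0.01 -0.  ]
cell(19.5,19.5) n126 off [0.  1.4] z5/50/95 [31.2 35.  37.8] slope [0.   0.01]
cell(19.5,58.5) n118 off [3.8 1.4] z5/50/95 [31.4 35.3 38.4] slope [0.02 0.02]
```

Call:
jog_arm([
  {"dx": 0.01,"dy": -0.4,"dz": -0.1,"ax": 0,"ay": 0,"az": 0,"gripper": 0.1},
  {"dx": 0.01,"dy": -0.63,"dz": -0.4,"ax": 0,"ay": 0,"az": 0,"gripper": 0.1},
  {"dx": 0.01,"dy": -0.63,"dz": -0.7,"ax": 0,"ay": 0,"az": 0,"gripper": 0.1},
  {"dx": 0.01,"dy": -0.63,"dz": -0.82,"ax": 0,"ay": 0,"az": 0,"gripper": 0.1},
  {"dx": 0.01,"dy": -0.63,"dz": -0.82,"ax": 0,"ay": 0,"az": 0,"gripper": -1},
  {"dx": 0.01,"dy": -0.63,"dz": -0.82,"ax": 0,"ay": 0,"az": 0,"gripper": -1},
  {"dx": 0.01,"dy": -0.63,"dz": -0.82,"ax": 0,"ay": 0,"az": 0,"gripper": -1},
  {"dx": 0.01,"dy": -0.63,"dz": -0.82,"ax": 0,"ay": 0,"az": 0,"gripper": -1},
  {"dx": 0.01,"dy": -0.63,"dz": -0.6,"ax": 0,"ay": 0,"az": 0,"gripper": -1},
  {"dx": 0.01,"dy": -0.63,"dz": -0.22,"ax": 0,"ay": 0,"az": 0,"gripper": -1},
])

```text
time: 21.45
eef_pos: [0.3869, -0.2174, 0.1059]
tcp_rot: [-0.048, 0.999, 0.002, -0.002]
contact_force: [1.2, -1.3, -0.2]
opening: 0.298
finger_force: 39.4
```

Call:
jog_arm([
  {"dx": 0.3,"dy": 0.4,"dz": 0,"ax": 0,"ay": 0,"az": 0,"gripper": -1},
  {"dx": 0.6,"dy": 0.7,"dz": 0,"ax": 0,"ay": 0,"az": 0,"gripper": -1},
  {"dx": 0.72,"dy": 0.9,"dz": 0,"ax": 0,"ay": 0,"az": 0,"gripper": -1},
  {"dx": 0.72,"dy": 0.9,"dz": 0,"ax": 0,"ay": 0,"az": 0,"gripper": -1},
  {"dx": 0.72,"dy": 0.9,"dz": 0,"ax": 0,"ay": 0,"az": 0,"gripper": -1},
])

```text
time: 21.95
eef_pos: [0.4755, -0.1104, 0.108]
tcp_rot: [-0.049, 0.999, -0.0, 0.001]
contact_force: [-0.8, -0.4, 0.0]
opening: 0.299
finger_force: 39.4
```

Call:
jog_arm([
  {"dx": -0.01,"dy": 0.06,"dz": 0,"ax": 0,"ay": 0,"az": 0,"gripper": -1},
  {"dx": -0.01,"dy": 0.06,"dz": -0.2,"ax": 0,"ay": 0,"az": 0,"gripper": -1},
  {"dx": -0.01,"dy": 0.06,"dz": -0.3,"ax": 0,"ay": 0,"az": 0,"gripper": -1},
  {"dx": -0.01,"dy": 0.06,"dz": -0.35,"ax": 0,"ay": 0,"az": 0,"gripper": -1},
  {"dx": -0.01,"dy": 0.06,"dz": -0.35,"ax": 0,"ay": 0,"az": 0,"gripper": -1},
])

```text
time: 22.45
eef_pos: [0.4729, -0.1042, 0.0651]
tcp_rot: [-0.047, 0.999, 0.001, -0.001]
contact_force: [1.1, 0.6, 0.1]
opening: 0.301
finger_force: 39.5
```

Call:
jog_arm([
  {"dx": 0,"dy": 0,"dz": 0,"ax": 0,"ay": 0,"az": 0,"gripper": -0.1},
  {"dx": 0,"dy": 0,"dz": 0,"ax": 0,"ay": 0,"az": 0,"gripper": -0.1},
  {"dx": 0,"dy": 0,"dz": 0,"ax": 0,"ay": 0,"az": 0,"gripper": -0.1},
  {"dx": 0,"dy": 0,"dz": 0.2,"ax": 0,"ay": 0,"az": 0,"gripper": -0.1},
  {"dx": 0,"dy": 0,"dz": 0.2,"ax": 0,"ay": 0,"az": 0,"gripper": -1},
  {"dx": 0,"dy": 0,"dz": 0.2,"ax": 0,"ay": 0,"az": 0,"gripper": -1},
  {"dx": 0,"dy": 0,"dz": 0.1,"ax": 0,"ay": 0,"az": 0,"gripper": -1},
  {"dx": 0,"dy": 0,"dz": -0.03,"ax": 0,"ay": 0,"az": 0,"gripper": -1},
  {"dx": 0,"dy": 0,"dz": -0.03,"ax": 0,"ay": 0,"az": 0,"gripper": -1},
  {"dx": 0,"dy": 0,"dz": 0.3,"ax": 0,"ay": 0,"az": 0,"gripper": -1},
])

```text
time: 23.45
eef_pos: [0.4694, -0.1021, 0.095]
tcp_rot: [-0.048, 0.999, 0.003, -0.006]
contact_force: [0.2, -0.3, -0.1]
opening: 0.001
finger_force: 0.0
```

Call:
jog_arm([
  {"dx": 0,"dy": -0.4,"dz": 0.3,"ax": 0,"ay": 0,"az": 0,"gripper": 0.1},
  {"dx": -0.3,"dy": -0.8,"dz": 0.3,"ax": 0,"ay": 0,"az": 0,"gripper": 0.1},
  {"dx": -0.3,"dy": -1,"dz": 0.3,"ax": 0,"ay": 0,"az": 0,"gripper": 0.1},
  {"dx": -0.3,"dy": -1,"dz": 0.3,"ax": 0,"ay": 0,"az": 0,"gripper": 0.1},
  {"dx": -0.3,"dy": -1,"dz": 0.3,"ax": 0,"ay": 0,"az": 0,"gripper": 0.1},
])

```text
time: 23.95
eef_pos: [0.4368, -0.224, 0.1354]
tcp_rot: [-0.047, 0.999, 0.001, -0.001]
contact_force: [-0.4, -0.2, -0.3]
opening: 0.55
finger_force: 0.0
```

```bash
python3 w.py wrist top; python3 cells.py $(ls -t top*.npz|head -1)
```

```text
23.95 [ 0.4368 -0.224   0.1354] [-4.680e-02  9.989e-01  1.100e-03 -9.000e-04] 0.55
wrist
[[ 336.5 -324.    16.5   26.6   27.7]
 [ 437.7 -329.6   16.5   27.    27. ]
 [ 473.9 -103.    36.4   36.5   39.2]
 [ 468.1   12.4   35.7   33.2   39. ]
 [ 509.3  -22.2   36.    36.6   39.9]
 [ 506.    16.4   35.9   33.9   39.5]]
top
[[ 510.4   19.1   34.9   28.8   27.9]
 [ 509.7  -20.6   35.    29.6   27.9]
 [ 474.6  -20.8   34.5   28.4   27.7]
 [ 476.2 -104.8   34.6   31.4   27.9]
 [ 468.5   16.5   34.8   30.3   28.4]
 [ 337.3 -323.2   14.6   24.5   26.4]]
cell(-19.5,-58.5) n121 off [-0.2 -0.9] z5/50/95 [32.  34.8 38.6] slope [ 0.01 -0.01]
cell(-19.5,19.5) n120 off [4.5 3.3] z5/50/95 [32.1 34.6 37.6] slope [0.01 0.02]
cell(-19.5,58.5) n124 off [0.3 1.9] z5/50/95 [30.4 34.9 38.1] slope [ 0.02 -0.  ]
cell(19.5,19.5) n123 off [0.2 1.3] z5/50/95 [31.5 35.5 37.8] slope [0. 0.]
cell(19.5,58.5) n120 off [4.1 1.4] z5/50/95 [31.9 35.1 37.8] slope [0. 0.]
```

Call:
jog_arm([
  {"dx": 0.01,"dy": -0.4,"dz": -0.1,"ax": 0,"ay": 0,"az": 0,"gripper": 0.1},
  {"dx": 0.01,"dy": -0.8,"dz": -0.3,"ax": 0,"ay": 0,"az": 0,"gripper": 0.1},
  {"dx": 0.01,"dy": -0.88,"dz": -0.6,"ax": 0,"ay": 0,"az": 0,"gripper": 0.1},
  {"dx": 0.01,"dy": -0.88,"dz": -0.85,"ax": 0,"ay": 0,"az": 0,"gripper": 0.1},
  {"dx": 0.01,"dy": -0.88,"dz": -0.85,"ax": 0,"ay": 0,"az": 0,"gripper": -1},
  {"dx": 0.01,"dy": -0.88,"dz": -0.85,"ax": 0,"ay": 0,"az": 0,"gripper": -1},
  {"dx": 0.01,"dy": -0.88,"dz": -0.85,"ax": 0,"ay": 0,"az": 0,"gripper": -1},
  {"dx": 0.01,"dy": -0.88,"dz": -0.85,"ax": 0,"ay": 0,"az": 0,"gripper": -1},
  {"dx": 0.01,"dy": -0.88,"dz": -0.6,"ax": 0,"ay": 0,"az": 0,"gripper": -1},
  {"dx": 0.01,"dy": -0.88,"dz": -0.25,"ax": 0,"ay": 0,"az": 0,"gripper": -1},
])

```text
time: 25.05
eef_pos: [0.438, -0.328, 0.1068]
tcp_rot: [-0.048, 0.999, 0.002, -0.001]
contact_force: [-0.3, -0.3, 0.4]
opening: 0.298
finger_force: 39.4
```

Call:
jog_arm([
  {"dx": 0.3,"dy": 0.4,"dz": 0,"ax": 0,"ay": 0,"az": 0,"gripper": -1},
  {"dx": 0.6,"dy": 0.7,"dz": 0,"ax": 0,"ay": 0,"az": 0,"gripper": -1},
  {"dx": 0.62,"dy": 1,"dz": 0,"ax": 0,"ay": 0,"az": 0,"gripper": -1},
  {"dx": 0.62,"dy": 1,"dz": 0,"ax": 0,"ay": 0,"az": 0,"gripper": -1},
])

```text
time: 25.45
eef_pos: [0.5147, -0.2051, 0.1086]
tcp_rot: [-0.051, 0.999, 0.0, 0.001]
contact_force: [0.7, -0.7, 0.0]
opening: 0.297
finger_force: 39.4
```

Call:
jog_arm([
  {"dx": 0,"dy": 0.4,"dz": 0,"ax": 0,"ay": 0,"az": 0,"gripper": -1},
  {"dx": 0,"dy": 0.8,"dz": 0,"ax": 0,"ay": 0,"az": 0,"gripper": -1},
  {"dx": 0,"dy": 0.9,"dz": 0,"ax": 0,"ay": 0,"az": 0,"gripper": -1},
  {"dx": 0,"dy": 0.9,"dz": 0,"ax": 0,"ay": 0,"az": 0,"gripper": -1},
])

```text
time: 25.85
eef_pos: [0.5135, -0.1003, 0.1081]
tcp_rot: [-0.05, 0.999, -0.0, 0.001]
contact_force: [-0.0, -0.4, -0.2]
opening: 0.3
finger_force: 39.5
```

Call:
jog_arm([
  {"dx": 0,"dy": 0,"dz": -0.2,"ax": 0,"ay": 0,"az": 0,"gripper": -1},
  {"dx": 0,"dy": 0,"dz": -0.3,"ax": 0,"ay": 0,"az": 0,"gripper": -1},
  {"dx": 0,"dy": 0,"dz": -0.355,"ax": 0,"ay": 0,"az": 0,"gripper": -1},
  {"dx": 0,"dy": 0,"dz": -0.355,"ax": 0,"ay": 0,"az": 0,"gripper": -1},
])

```text
time: 26.25
eef_pos: [0.5134, -0.1027, 0.065]
tcp_rot: [-0.047, 0.999, 0.0, -0.001]
contact_force: [-0.7, 0.8, 1.3]
opening: 0.304
finger_force: 39.9
```

Call:
jog_arm([
  {"dx": 0,"dy": 0,"dz": 0,"ax": 0,"ay": 0,"az": 0,"gripper": -0.1},
  {"dx": 0,"dy": 0,"dz": 0,"ax": 0,"ay": 0,"az": 0,"gripper": -0.1},
  {"dx": 0,"dy": 0,"dz": 0,"ax": 0,"ay": 0,"az": 0,"gripper": -0.1},
  {"dx": 0,"dy": 0,"dz": 0.2,"ax": 0,"ay": 0,"az": 0,"gripper": -0.1},
  {"dx": 0,"dy": 0,"dz": 0.2,"ax": 0,"ay": 0,"az": 0,"gripper": -1},
  {"dx": 0,"dy": 0,"dz": 0.2,"ax": 0,"ay": 0,"az": 0,"gripper": -1},
  {"dx": 0,"dy": 0,"dz": 0.1,"ax": 0,"ay": 0,"az": 0,"gripper": -1},
  {"dx": 0,"dy": 0,"dz": -0.03,"ax": 0,"ay": 0,"az": 0,"gripper": -1},
  {"dx": 0,"dy": 0,"dz": -0.03,"ax": 0,"ay": 0,"az": 0,"gripper": -1},
  {"dx": 0,"dy": 0,"dz": 0.3,"ax": 0,"ay": 0,"az": 0,"gripper": -1},
])

```text
time: 27.25
eef_pos: [0.5091, -0.0999, 0.0943]
tcp_rot: [-0.048, 0.999, 0.003, -0.006]
contact_force: [0.5, 0.2, -0.4]
opening: 0.001
finger_force: 0.0
```

Call:
jog_arm([
  {"dx": -0.2,"dy": -0.4,"dz": 0.3,"ax": 0,"ay": 0,"az": 0,"gripper": 0.1},
  {"dx": -0.5,"dy": -0.8,"dz": 0.3,"ax": 0,"ay": 0,"az": 0,"gripper": 0.1},
  {"dx": -0.8,"dy": -1,"dz": 0.3,"ax": 0,"ay": 0,"az": 0,"gripper": 0.1},
  {"dx": -1,"dy": -1,"dz": 0.3,"ax": 0,"ay": 0,"az": 0,"gripper": 0.1},
  {"dx": -1,"dy": -1,"dz": 0.3,"ax": 0,"ay": 0,"az": 0,"gripper": 0.1},
])

```text
time: 27.75
eef_pos: [0.3896, -0.2216, 0.134]
tcp_rot: [-0.046, 0.999, 0.001, -0.002]
contact_force: [-0.3, -0.3, -0.4]
opening: 0.552
finger_force: 0.0
```

Call:
jog_arm([
  {"dx": -0.2,"dy": -0.4,"dz": 0,"ax": 0,"ay": 0,"az": 0,"gripper": 0.1},
  {"dx": -0.4,"dy": -0.6,"dz": 0,"ax": 0,"ay": 0,"az": 0,"gripper": 0.1},
  {"dx": -0.4,"dy": -0.6,"dz": 0,"ax": 0,"ay": 0,"az": 0,"gripper": 0.1},
  {"dx": -0.4,"dy": -0.6,"dz": 0,"ax": 0,"ay": 0,"az": 0,"gripper": 0.1},
])

```text
time: 28.15
eef_pos: [0.3451, -0.2933, 0.1353]
tcp_rot: [-0.047, 0.999, 0.001, -0.0]
contact_force: [-0.9, 0.1, -0.3]
opening: 0.552
finger_force: 0.0
```

```bash
python3 w.py wrist top; python3 cells.py $(ls -t top*.npz|head -1)
```

```text
28.15 [ 0.3451 -0.2933  0.1353] [-4.710e-02  9.989e-01  1.000e-03 -3.000e-04] 0.552
wrist
[[ 336.  -324.    16.5   26.6   26.1]
 [ 508.7    6.    31.8   32.2   18.8]
 [ 602.6 -419.1   12.9   11.1   26.8]]
top
[[ 517.6 -102.3   35.    31.5   27.6]
 [ 510.9   19.    34.7   28.5   26.4]
 [ 509.5  -20.5   35.    29.5   27.9]
 [ 474.4  -21.1   35.    28.9   27.8]
 [ 476.3 -104.6   35.    30.6   27.8]
 [ 468.2   16.2   34.6   30.2   28.2]
 [ 185.9  361.5   22.6   35.8   37.1]]
cell(-19.5,-58.5) n120 off [-0.3 -0.9] z5/50/95 [31.6 35.1 38. ] slope [0.01 0.  ]
cell(-19.5,19.5) n121 off [4.5 3.3] z5/50/95 [31.9 35.1 38.4] slope [-0.01  0.  ]
cell(-19.5,58.5) n124 off [0.1 1.9] z5/50/95 [31.1 34.7 38.1] slope [0.01 0.03]
cell(19.5,-58.5) n117 off [ 1.5 -1.6] z5/50/95 [31.4 35.2 38.1] slope [0.05 0.  ]
cell(19.5,19.5) n122 off [0.3 1.3] z5/50/95 [32.2 35.1 38.6] slope [ 0.02 -0.02]
cell(19.5,58.5) n119 off [4.3 1.7] z5/50/95 [31.5 34.9 38. ] slope [-0.    0.03]
```

Call:
jog_arm([
  {"dx": -0.075,"dy": -0.255,"dz": -0.1,"ax": 0,"ay": 0,"az": 0,"gripper": 0.1},
  {"dx": -0.075,"dy": -0.255,"dz": -0.4,"ax": 0,"ay": 0,"az": 0,"gripper": 0.1},
  {"dx": -0.075,"dy": -0.255,"dz": -0.7,"ax": 0,"ay": 0,"az": 0,"gripper": 0.1},
  {"dx": -0.075,"dy": -0.255,"dz": -0.85,"ax": 0,"ay": 0,"az": 0,"gripper": 0.1},
  {"dx": -0.075,"dy": -0.255,"dz": -0.85,"ax": 0,"ay": 0,"az": 0,"gripper": -1},
  {"dx": -0.075,"dy": -0.255,"dz": -0.85,"ax": 0,"ay": 0,"az": 0,"gripper": -1},
  {"dx": -0.075,"dy": -0.255,"dz": -0.85,"ax": 0,"ay": 0,"az": 0,"gripper": -1},
  {"dx": -0.075,"dy": -0.255,"dz": -0.85,"ax": 0,"ay": 0,"az": 0,"gripper": -1},
  {"dx": -0.075,"dy": -0.255,"dz": -0.6,"ax": 0,"ay": 0,"az": 0,"gripper": -1},
  {"dx": -0.075,"dy": -0.255,"dz": -0.25,"ax": 0,"ay": 0,"az": 0,"gripper": -1},
])

```text
time: 29.25
eef_pos: [0.3354, -0.3227, 0.1061]
tcp_rot: [-0.048, 0.999, 0.002, -0.001]
contact_force: [0.3, -0.5, 0.4]
opening: 0.301
finger_force: 39.4
```

Call:
jog_arm([
  {"dx": 0.3,"dy": 0.4,"dz": 0,"ax": 0,"ay": 0,"az": 0,"gripper": -1},
  {"dx": 0.6,"dy": 0.7,"dz": 0,"ax": 0,"ay": 0,"az": 0,"gripper": -1},
  {"dx": 0.8,"dy": 1,"dz": 0,"ax": 0,"ay": 0,"az": 0,"gripper": -1},
  {"dx": 0.8,"dy": 1,"dz": 0,"ax": 0,"ay": 0,"az": 0,"gripper": -1},
])

```text
time: 29.65
eef_pos: [0.4348, -0.2006, 0.1079]
tcp_rot: [-0.051, 0.999, -0.0, 0.001]
contact_force: [0.2, -0.7, -0.1]
opening: 0.3
finger_force: 39.4
```

Call:
jog_arm([
  {"dx": 0.3,"dy": 0.4,"dz": 0,"ax": 0,"ay": 0,"az": 0,"gripper": -1},
  {"dx": 0.34,"dy": 0.8,"dz": 0,"ax": 0,"ay": 0,"az": 0,"gripper": -1},
  {"dx": 0.34,"dy": 1,"dz": 0,"ax": 0,"ay": 0,"az": 0,"gripper": -1},
  {"dx": 0.34,"dy": 1,"dz": 0,"ax": 0,"ay": 0,"az": 0,"gripper": -1},
  {"dx": 0.34,"dy": 1,"dz": 0,"ax": 0,"ay": 0,"az": 0,"gripper": -1},
])

```text
time: 30.15
eef_pos: [0.4734, -0.0842, 0.1072]
tcp_rot: [-0.049, 0.999, -0.001, 0.001]
contact_force: [0.3, -0.9, 0.2]
opening: 0.298
finger_force: 39.5
```

Call:
jog_arm([
  {"dx": 0.01,"dy": 0.15,"dz": 0,"ax": 0,"ay": 0,"az": 0,"gripper": -1},
  {"dx": 0.01,"dy": 0.15,"dz": -0.2,"ax": 0,"ay": 0,"az": 0,"gripper": -1},
  {"dx": 0.01,"dy": 0.15,"dz": -0.3,"ax": 0,"ay": 0,"az": 0,"gripper": -1},
  {"dx": 0.01,"dy": 0.15,"dz": -0.377,"ax": 0,"ay": 0,"az": 0,"gripper": -1},
  {"dx": 0.01,"dy": 0.15,"dz": -0.377,"ax": 0,"ay": 0,"az": 0,"gripper": -1},
])

```text
time: 30.65
eef_pos: [0.4733, -0.0667, 0.0599]
tcp_rot: [-0.047, 0.999, 0.001, -0.001]
contact_force: [-0.3, 0.1, 1.2]
opening: 0.3
finger_force: 39.5
```

Call:
jog_arm([
  {"dx": 0,"dy": 0,"dz": 0,"ax": 0,"ay": 0,"az": 0,"gripper": -0.1},
  {"dx": 0,"dy": 0,"dz": 0,"ax": 0,"ay": 0,"az": 0,"gripper": -0.1},
  {"dx": 0,"dy": 0,"dz": 0,"ax": 0,"ay": 0,"az": 0,"gripper": -0.1},
  {"dx": 0,"dy": 0,"dz": 0.2,"ax": 0,"ay": 0,"az": 0,"gripper": -0.1},
  {"dx": 0,"dy": 0,"dz": 0.2,"ax": 0,"ay": 0,"az": 0,"gripper": -1},
  {"dx": 0,"dy": 0,"dz": 0.2,"ax": 0,"ay": 0,"az": 0,"gripper": -1},
  {"dx": 0,"dy": 0,"dz": 0.1,"ax": 0,"ay": 0,"az": 0,"gripper": -1},
  {"dx": 0,"dy": 0,"dz": 0,"ax": 0,"ay": 0,"az": 0,"gripper": -1},
  {"dx": 0,"dy": 0,"dz": 0,"ax": 0,"ay": 0,"az": 0,"gripper": -1},
  {"dx": 0,"dy": 0,"dz": 0.3,"ax": 0,"ay": 0,"az": 0,"gripper": -1},
])

```text
time: 31.65
eef_pos: [0.4702, -0.0647, 0.0917]
tcp_rot: [-0.048, 0.999, 0.003, -0.006]
contact_force: [0.2, -0.5, -0.0]
opening: 0.0
finger_force: 0.0
```

Call:
jog_arm([
  {"dx": 0.3,"dy": 0.3,"dz": 0.5,"ax": 0,"ay": 0,"az": 0,"gripper": 0.1},
  {"dx": 0.7,"dy": 0.3,"dz": 1,"ax": 0,"ay": 0,"az": 0,"gripper": 0.1},
  {"dx": 1,"dy": 0.3,"dz": 1,"ax": 0,"ay": 0,"az": 0,"gripper": 0.1},
  {"dx": 1,"dy": 0.3,"dz": 1,"ax": 0,"ay": 0,"az": 0,"gripper": 0.1},
  {"dx": 1,"dy": 0.3,"dz": 1,"ax": 0,"ay": 0,"az": 0,"gripper": 0.1},
])

```text
time: 32.15
eef_pos: [0.5979, -0.0302, 0.2185]
tcp_rot: [-0.048, 0.999, -0.001, 0.002]
contact_force: [0.8, -0.1, 0.1]
opening: 0.552
finger_force: 0.0
```

```bash
python3 w.py wrist; python3 cells.py $(ls -t wrist*.npz|head -1)
```

```text
32.15 [ 0.5979 -0.0302  0.2185] [-4.850e-02  9.988e-01 -6.000e-04  2.300e-03] 0.552
wrist
[[ 472.2 -106.5   36.4   30.4   31.4]
 [ 464.    17.    36.4   31.1   30.1]
 [ 473.3  -67.5   36.4   30.    29.8]
 [ 471.4  -21.4   36.4   30.2   29.3]
 [ 514.7 -104.2   36.4   28.4   30.8]
 [ 507.   -20.5   36.5   29.2   29.1]
 [ 508.4   19.6   36.4   29.7   31. ]]
cell(-19.5,-58.5) n1179 off [-0.  -1.2] z5/50/95 [29.  36.4 37.9] slope [-0.05  0.01]
cell(-19.5,-19.5) n1102 off [ 3.4 -2.4] z5/50/95 [33.8 36.5 37.9] slope [-0.05 -0.01]
cell(-19.5,19.5) n1089 off [4.5 2.7] z5/50/95 [34.4 36.5 37.9] slope [-0.06 -0.  ]
cell(-19.5,58.5) n1173 off [0.3 1.2] z5/50/95 [28.3 36.4 37.8] slope [-0.06  0.05]
cell(19.5,-58.5) n1006 off [ 1.2 -1.7] z5/50/95 [29.8 36.4 37.8] slope [-0.02  0.03]
cell(19.5,19.5) n928 off [-0.5  1.2] z5/50/95 [35.1 36.5 37.8] slope [-0.  0.]
cell(19.5,58.5) n983 off [3.4 0.5] z5/50/95 [29.2 36.4 37.7] slope [-0.    0.03]
```

All seven plugs are seated at 36.4 mm. Now the lids, middle one first, and I turn the jaws to close across the grip bar.

Call:
jog_arm([
  {"dx": 0.41,"dy": 0.27,"dz": -0.1,"ax": 0,"ay": 0,"az": -1,"gripper": 0.1},
  {"dx": 0.41,"dy": 0.27,"dz": -0.1,"ax": 0,"ay": 0,"az": -1,"gripper": 0.1},
  {"dx": 0.41,"dy": 0.27,"dz": -0.1,"ax": 0,"ay": 0,"az": -1,"gripper": 0.1},
  {"dx": 0.41,"dy": 0.27,"dz": -0.1,"ax": 0,"ay": 0,"az": -1,"gripper": 0.1},
  {"dx": 0.41,"dy": 0.27,"dz": -0.1,"ax": 0,"ay": 0,"az": -1,"gripper": 0.1},
  {"dx": 0.41,"dy": 0.27,"dz": -0.1,"ax": 0,"ay": 0,"az": -1,"gripper": 0.1},
  {"dx": 0.41,"dy": 0.27,"dz": -0.1,"ax": 0,"ay": 0,"az": -1,"gripper": 0.1},
  {"dx": 0.41,"dy": 0.27,"dz": -0.1,"ax": 0,"ay": 0,"az": -1,"gripper": 0.1},
  {"dx": 0.41,"dy": 0.27,"dz": -0.1,"ax": 0,"ay": 0,"az": -1,"gripper": 0.1},
  {"dx": 0.41,"dy": 0.27,"dz": -0.1,"ax": 0,"ay": 0,"az": -1,"gripper": 0.1},
])

```text
time: 33.2
eef_pos: [0.641, 0.0022, 0.2014]
tcp_rot: [0.648, 0.761, -0.002, -0.003]
contact_force: [-0.8, 0.1, 0.2]
opening: 0.547
finger_force: 0.0
```

Call:
jog_arm([
  {"dx": 0,"dy": 0,"dz": 0,"ax": 0,"ay": 0,"az": -0.14,"gripper": 0.1},
  {"dx": 0,"dy": 0,"dz": 0,"ax": 0,"ay": 0,"az": -0.14,"gripper": 0.1},
  {"dx": 0,"dy": 0,"dz": 0,"ax": 0,"ay": 0,"az": -0.14,"gripper": 0.1},
  {"dx": 0,"dy": 0,"dz": 0,"ax": 0,"ay": 0,"az": -0.14,"gripper": 0.1},
])

```text
time: 33.6
eef_pos: [0.642, 0.0022, 0.2029]
tcp_rot: [0.725, 0.689, -0.001, -0.002]
contact_force: [-0.8, 0.2, 0.7]
opening: 0.547
finger_force: 0.0
```

```bash
cat > lid.py <<'E'
from h import *
import sys
# lids on bench: bar + whole-lid rect. args: camera, base height of lid origin (mm)
def lids(name,z0=0,save=None):
    s=get_state();f,d,K,T=cam(name);p=cloud(d,K,T)*1e3
    if save: cv2.imwrite(f'pics/{save}.png',f); np.savez(save+'.npz',f=f,d=d,K=K,T=T)
    Q=R.from_quat(s['tcp_rot']).as_matrix();print(s['time'],np.round(s['eef_pos'],4),'yang %.2f'%np.degrees(np.arctan2(Q[1,1],Q[0,1])),'F',s['contact_force'].round(1),'open %.3f'%s['opening'])
    wh=(f.min(-1)>95)&(np.ptp(f.astype(int),axis=-1)<40)
    for nm,lo,hi in (('bar',46,54),('panel',25.5,30),('plate',14.5,19)):
        m=(wh&(p[...,2]>z0+lo)&(p[...,2]<z0+hi)).astype(np.uint8)
        k,l,st,ct=cv2.connectedComponentsWithStats(m)
        for i in range(1,k):
            q=p[l==i]
            if st[i,4]>60:
                r=cv2.minAreaRect(q[:,:2].astype(np.float32));(w,h),a=r[1],r[2]
                if w>h:w,h,a=h,w,a-90
                a=(a+90)%180-90
                if h>55: print(nm,st[i,4],'c',np.round(r[0],1),'size %.1f %.1f yaw %.2f z %.1f'%(w,h,a,np.median(q[:,2])))
if __name__=='__main__': lids(sys.argv[1],float(sys.argv[2]) if len(sys.argv)>2 else 0,f"{sys.argv[1]}{int(get_state()['time']*10)}")
E
python3 lid.py wrist; python3 lid.py top
```

```text
33.6 [0.642  0.0022 0.2029] yang -2.97 F [-0.8  0.2  0.7] open 0.547
bar 1583 c [647.3   2.6] size 17.6 63.3 yaw -3.05 z 50.4
panel 4942 c [654.5 154.9] size 40.4 74.0 yaw -83.93 z 28.5
panel 10982 c [647.2   2.6] size 73.9 143.0 yaw -3.21 z 28.5
panel 4023 c [ 654.1 -182.9] size 74.2 90.9 yaw 6.28 z 28.5
33.65 [0.6424 0.0022 0.2034] yang -2.99 F [-0.3 -0.2 -0.2] open 0.552
bar 170 c [647.9 210.3] size 17.9 56.7 yaw 7.41 z 49.1
bar 192 c [ 656.7 -209.4] size 18.7 63.9 yaw 6.80 z 48.8
panel 640 c [646.5 225.4] size 72.9 105.4 yaw 7.59 z 27.3
panel 1118 c [ 656.4 -209.8] size 74.2 143.1 yaw 6.56 z 27.3
panel 518 c [644.8 -31.7] size 73.3 75.8 yaw -3.35 z 27.4
plate 127 c [ 675.8 -284.5] size 35.3 86.7 yaw -58.38 z 17.5
plate 87 c [ 694.1 -164. ] size 19.6 87.8 yaw 16.38 z 17.5
plate 88 c [ 637.2 -133.9] size 12.3 71.3 yaw -83.40 z 17.4
plate 98 c [601.8 251.5] size 21.1 64.7 yaw -2.64 z 17.5
plate 93 c [ 618.5 -236.1] size 12.1 73.0 yaw 6.18 z 17.5
```

```bash
ls -t *.npz|head -3; python3 tray.py wrist336.npz
python3 - <<'E'
from h import *
for n in ['wrist336.npz','wrist40.npz','wrist321.npz']:
    z=np.load(n);p=cloud(z['d'],z['K'],z['T'])*1e3;f=z['f']
    m=(f.min(-1)>95)&(abs(p[...,0]-647)<60)&(abs(p[...,1])<90)
    for lo,hi in((46,54),(25.5,30)):
        q=p[m&(p[...,2]>lo)&(p[...,2]<hi)]
        if len(q)>50:print(n,len(q),cv2.minAreaRect(q[:,:2].astype(np.float32)))
E
```

```text
top336.npz
wrist336.npz
wrist321.npz
4833 4.082016809933436 [ 7.12446335e-02  4.91556501e+02 -4.29753461e+01] 13131.035721805665
4833 4.082017012143586 [ 7.12446370e-02  4.91556501e+02 -4.29753461e+01] 13131.03572180565
[[476.3, -102.7], [473.5, -63.8], [470.7, -24.9], [467.9, 14.0]]
[[515.2, -99.9], [512.4, -61.0], [509.6, -22.1], [506.8, 16.8]]
wrist336.npz 1583 ((647.3151245117188, 2.6232547760009766), (63.28633499145508, 17.633773803710938), 86.95470428466797)
wrist336.npz 10982 ((647.189453125, 2.5711288452148438), (143.0465850830078, 73.86869812011719), 86.78831481933594)
wrist40.npz 765 ((646.3799438476562, 8.698593139648438), (51.492984771728516, 19.04288101196289), 87.5066909790039)
wrist40.npz 2762 ((646.2470703125, 1.9626235961914062), (142.6847686767578, 74.85971069335938), 87.14685821533203)
wrist321.npz 1221 ((646.3057250976562, 2.2654991149902344), (63.99846649169922, 17.840587615966797), 86.98462677001953)
wrist321.npz 7979 ((646.467529296875, 2.1781692504882812), (143.66082763671875, 74.4022445678711), 86.82987213134766)
```

Call:
jog_arm([
  {"dx": 0.04,"dy": 0,"dz": -0.4,"ax": 0,"ay": 0,"az": 0,"gripper": 0.1},
  {"dx": 0.04,"dy": 0,"dz": -0.8,"ax": 0,"ay": 0,"az": 0,"gripper": 0.1},
  {"dx": 0.04,"dy": 0,"dz": -1,"ax": 0,"ay": 0,"az": 0,"gripper": 0.1},
  {"dx": 0.04,"dy": 0,"dz": -1,"ax": 0,"ay": 0,"az": 0,"gripper": 0.1},
  {"dx": 0.04,"dy": 0,"dz": -1,"ax": 0,"ay": 0,"az": 0,"gripper": 0.1},
], force=60)

```text
time: 34.2
eef_pos: [0.6485, 0.0023, 0.0855]
tcp_rot: [0.726, 0.688, -0.0, -0.0]
contact_force: [0.2, -0.0, 0.5]
opening: 0.552
finger_force: 0.0
```

Call:
jog_arm([
  {"dx": 0,"dy": 0,"dz": -0.12,"ax": 0,"ay": 0,"az": 0,"gripper": 0.1},
  {"dx": 0,"dy": 0,"dz": -0.22,"ax": 0,"ay": 0,"az": 0,"gripper": 0.1},
  {"dx": 0,"dy": 0,"dz": -0.22,"ax": 0,"ay": 0,"az": 0,"gripper": 0.1},
  {"dx": 0,"dy": 0,"dz": -0.22,"ax": 0,"ay": 0,"az": 0,"gripper": -1},
  {"dx": 0,"dy": 0,"dz": -0.22,"ax": 0,"ay": 0,"az": 0,"gripper": -1},
  {"dx": 0,"dy": 0,"dz": -0.22,"ax": 0,"ay": 0,"az": 0,"gripper": -1},
  {"dx": 0,"dy": 0,"dz": -0.22,"ax": 0,"ay": 0,"az": 0,"gripper": -1},
  {"dx": 0,"dy": 0,"dz": -0.22,"ax": 0,"ay": 0,"az": 0,"gripper": -1},
  {"dx": 0,"dy": 0,"dz": -0.22,"ax": 0,"ay": 0,"az": 0,"gripper": -1},
])

```text
time: 35.1
eef_pos: [0.649, 0.0022, 0.0597]
tcp_rot: [0.726, 0.688, 0.001, 0.001]
contact_force: [1.6, -0.1, 3.0]
opening: 0.192
finger_force: 62.0
```

```bash
python3 -c "
from h import *
s=get_state();print(s['eef_pos'],s['contact_force'],s['wrist_torque'])"
```

```text
[0.64896751 0.00222357 0.05968753] [ 1.58286951 -0.08953991  3.00634489] [ 0.09939178 -0.04532008 -0.02045472]
```

Call:
jog_arm([
  {"dx": 0,"dy": 0,"dz": 0.1,"ax": 0,"ay": 0,"az": 0,"gripper": -1},
  {"dx": 0,"dy": 0,"dz": 0.3,"ax": 0,"ay": 0,"az": 0,"gripper": -1},
  {"dx": 0,"dy": 0,"dz": 0.5,"ax": 0,"ay": 0,"az": 0,"gripper": -1},
  {"dx": -0.2,"dy": -0.1,"dz": 0.55,"ax": 0,"ay": 0,"az": 0,"gripper": -1},
  {"dx": -0.5,"dy": -0.2,"dz": 0.55,"ax": 0,"ay": 0,"az": 0.078,"gripper": -1},
  {"dx": -0.8,"dy": -0.3,"dz": 0.55,"ax": 0,"ay": 0,"az": 0.078,"gripper": -1},
  {"dx": -1,"dy": -0.38,"dz": 0.55,"ax": 0,"ay": 0,"az": 0.078,"gripper": -1},
  {"dx": -1,"dy": -0.38,"dz": 0.55,"ax": 0,"ay": 0,"az": 0.078,"gripper": -1},
], force=80)

```text
time: 35.9
eef_pos: [0.5248, -0.0435, 0.124]
tcp_rot: [0.683, 0.731, -0.001, -0.002]
contact_force: [-0.8, 0.1, -0.5]
opening: 0.184
finger_force: 79.1
```

Call:
jog_arm([
  {"dx": -0.2,"dy": 0,"dz": 0,"ax": 0,"ay": 0,"az": 0,"gripper": -1},
  {"dx": -0.33,"dy": 0,"dz": 0,"ax": 0,"ay": 0,"az": 0,"gripper": -1},
  {"dx": -0.33,"dy": 0,"dz": 0,"ax": 0,"ay": 0,"az": 0,"gripper": -1},
  {"dx": -0.33,"dy": 0,"dz": 0,"ax": 0,"ay": 0,"az": 0,"gripper": -1},
])

```text
time: 36.3
eef_pos: [0.4896, -0.0433, 0.1254]
tcp_rot: [0.682, 0.731, 0.0, 0.001]
contact_force: [0.5, 0.5, -0.9]
opening: 0.189
finger_force: 79.0
```

```bash
python3 lid.py wrist 65; python3 lid.py top 65; python3 tray.py $(ls -t wrist*.npz|head -1)|head -1;cp pics/$(ls -t pics|grep wrist|head -1) pics/v3.png
```

```text
36.3 [ 0.4896 -0.0433  0.1254] yang 3.97 F [ 0.5  0.5 -0.9] open 0.189
bar 4940 c [488.7 -43.5] size 18.1 63.8 yaw 3.98 z 116.1
panel 20776 c [487.2 -21.9] size 74.3 100.8 yaw 3.97 z 94.1
36.35 [ 0.4899 -0.0434  0.1255] yang 3.98 F [ 1.   0.1 -1.4] open 0.190
panel 189 c [ 482.2 -108.5] size 26.0 61.7 yaw 73.11 z 92.4
0 2.8647889756541165 [ 5.0e-02  4.9e+02 -4.3e+01] 0.0
```

View pics/v3.png

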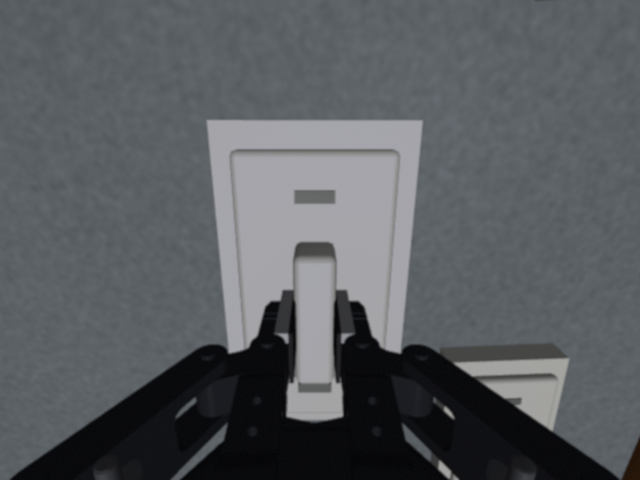

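The lid is held level (bar at (315,315)), centred over the tray, origin at 66 mm. I lower it gently.

Call:
jog_arm([
  {"dx": 0,"dy": 0,"dz": -0.12,"ax": 0,"ay": 0,"az": 0,"gripper": -1},
  {"dx": 0,"dy": 0,"dz": -0.18,"ax": 0,"ay": 0,"az": 0,"gripper": -1},
  {"dx": 0,"dy": 0,"dz": -0.2,"ax": 0,"ay": 0,"az": 0,"gripper": -1},
  {"dx": 0,"dy": 0,"dz": -0.22,"ax": 0,"ay": 0,"az": 0,"gripper": -1},
  {"dx": 0,"dy": 0,"dz": -0.22,"ax": 0,"ay": 0,"az": 0,"gripper": -1},
])

```text
time: 36.9
eef_pos: [0.4889, -0.0433, 0.0984]
tcp_rot: [0.682, 0.731, -0.0, -0.0]
contact_force: [-0.6, -0.1, -0.9]
opening: 0.186
finger_force: 79.0
```

Call:
jog_arm([
  {"dx": 0,"dy": 0,"dz": -0.02,"ax": 0,"ay": 0,"az": 0,"gripper": -1},
  {"dx": 0,"dy": 0,"dz": -0.02,"ax": 0,"ay": 0,"az": 0,"gripper": -1},
])

```text
time: 37.1
eef_pos: [0.489, -0.0434, 0.0962]
tcp_rot: [0.682, 0.731, 0.0, 0.0]
contact_force: [-0.0, -0.2, -1.0]
opening: 0.185
finger_force: 79.1
```

Call:
jog_arm([
  {"dx": 0,"dy": 0,"dz": -0.02,"ax": 0,"ay": 0,"az": 0,"gripper": -1},
  {"dx": 0,"dy": 0,"dz": -0.02,"ax": 0,"ay": 0,"az": 0,"gripper": -1},
])

```text
time: 37.3
eef_pos: [0.4899, -0.0435, 0.0943]
tcp_rot: [0.682, 0.731, 0.001, 0.001]
contact_force: [2.0, 0.2, -0.5]
opening: 0.186
finger_force: 79.1
```

Call:
jog_arm([
  {"dx": 0,"dy": 0,"dz": -0.02,"ax": 0,"ay": 0,"az": 0,"gripper": -1},
  {"dx": 0,"dy": 0,"dz": -0.02,"ax": 0,"ay": 0,"az": 0,"gripper": -1},
])

```text
time: 37.5
eef_pos: [0.4903, -0.0436, 0.0923]
tcp_rot: [0.682, 0.731, 0.001, 0.002]
contact_force: [4.9, 0.7, 1.3]
opening: 0.189
finger_force: 79.4
```

Call:
jog_arm([
  {"dx": 0,"dy": 0,"dz": -0.015,"ax": 0,"ay": 0,"az": 0,"gripper": -1},
  {"dx": 0,"dy": 0,"dz": -0.015,"ax": 0,"ay": 0,"az": 0,"gripper": -1},
])

```text
time: 37.7
eef_pos: [0.4905, -0.0437, 0.0921]
tcp_rot: [0.682, 0.731, 0.001, 0.001]
contact_force: [1.0, 1.4, 11.8]
opening: 0.187
finger_force: 80.7
```

Call:
jog_arm([
  {"dx": 0,"dy": 0,"dz": -0.01,"ax": 0,"ay": 0,"az": 0,"gripper": -1},
  {"dx": 0,"dy": 0,"dz": -0.01,"ax": 0,"ay": 0,"az": 0,"gripper": -1},
])

```text
time: 37.9
eef_pos: [0.4906, -0.0437, 0.0921]
tcp_rot: [0.682, 0.731, 0.0, 0.001]
contact_force: [-3.5, 2.3, 18.1]
opening: 0.188
finger_force: 81.7
```

Call:
jog_arm([
  {"dx": 0,"dy": 0,"dz": -0.01,"ax": 0,"ay": 0,"az": 0,"gripper": -1},
  {"dx": 0,"dy": 0,"dz": -0.01,"ax": 0,"ay": 0,"az": 0,"gripper": -1},
  {"dx": 0,"dy": 0,"dz": -0.01,"ax": 0,"ay": 0,"az": 0,"gripper": -1},
])

```text
time: 38.2
eef_pos: [0.4906, -0.0437, 0.092]
tcp_rot: [0.682, 0.731, 0.0, 0.001]
contact_force: [-6.9, 2.6, 25.5]
opening: 0.185
finger_force: 82.6
```

Call:
jog_arm([
  {"dx": 0,"dy": 0,"dz": -0.01,"ax": 0,"ay": 0,"az": 0,"gripper": -1},
  {"dx": 0,"dy": 0,"dz": -0.01,"ax": 0,"ay": 0,"az": 0,"gripper": -1},
  {"dx": 0,"dy": 0,"dz": -0.01,"ax": 0,"ay": 0,"az": 0,"gripper": -1},
])

```text
time: 38.5
eef_pos: [0.4907, -0.0437, 0.092]
tcp_rot: [0.682, 0.731, -0.0, 0.0]
contact_force: [-9.3, 3.5, 32.6]
opening: 0.187
finger_force: 83.5
```

It stops hard 7.3 mm below the rim at 32 N, so this is the wrong "slips over" lid. I put it back where it lay.

Call:
jog_arm([
  {"dx": 0,"dy": 0,"dz": 0.1,"ax": 0,"ay": 0,"az": 0,"gripper": -1},
  {"dx": 0,"dy": 0,"dz": 0.2,"ax": 0,"ay": 0,"az": 0,"gripper": -1},
  {"dx": 0,"dy": 0,"dz": 0.33,"ax": 0,"ay": 0,"az": 0,"gripper": -1},
  {"dx": 0.2,"dy": 0.1,"dz": 0.33,"ax": 0,"ay": 0,"az": 0,"gripper": -1},
  {"dx": 0.5,"dy": 0.2,"dz": 0.33,"ax": 0,"ay": 0,"az": -0.078,"gripper": -1},
  {"dx": 0.8,"dy": 0.3,"dz": 0.33,"ax": 0,"ay": 0,"az": -0.078,"gripper": -1},
  {"dx": 1,"dy": 0.38,"dz": 0.33,"ax": 0,"ay": 0,"az": -0.078,"gripper": -1},
  {"dx": 1,"dy": 0.38,"dz": 0.33,"ax": 0,"ay": 0,"az": -0.078,"gripper": -1},
])

```text
time: 39.3
eef_pos: [0.6099, 0.0032, 0.1246]
tcp_rot: [0.725, 0.689, -0.001, -0.001]
contact_force: [0.2, 1.1, -0.9]
opening: 0.186
finger_force: 79.1
```

Call:
jog_arm([
  {"dx": 0.2,"dy": 0,"dz": 0,"ax": 0,"ay": 0,"az": 0,"gripper": -1},
  {"dx": 0.33,"dy": 0,"dz": 0,"ax": 0,"ay": 0,"az": 0,"gripper": -1},
  {"dx": 0.33,"dy": 0,"dz": -0.2,"ax": 0,"ay": 0,"az": 0,"gripper": -1},
  {"dx": 0.33,"dy": 0,"dz": -0.4,"ax": 0,"ay": 0,"az": 0,"gripper": -1},
  {"dx": 0.33,"dy": 0,"dz": -0.5,"ax": 0,"ay": 0,"az": 0,"gripper": -1},
  {"dx": 0.33,"dy": 0,"dz": -0.5,"ax": 0,"ay": 0,"az": 0,"gripper": -1},
])

```text
time: 39.9
eef_pos: [0.6452, 0.0024, 0.0621]
tcp_rot: [0.726, 0.688, -0.002, -0.003]
contact_force: [0.5, -0.6, -0.9]
opening: 0.185
finger_force: 79.1
```

Call:
jog_arm([
  {"dx": 0,"dy": 0,"dz": -0.02,"ax": 0,"ay": 0,"az": 0,"gripper": -1},
  {"dx": 0,"dy": 0,"dz": -0.02,"ax": 0,"ay": 0,"az": 0,"gripper": -1},
  {"dx": 0,"dy": 0,"dz": -0.02,"ax": 0,"ay": 0,"az": 0,"gripper": 0},
  {"dx": 0,"dy": 0,"dz": -0.02,"ax": 0,"ay": 0,"az": 0,"gripper": 0},
  {"dx": 0,"dy": 0,"dz": -0.02,"ax": 0,"ay": 0,"az": 0,"gripper": 0.1},
  {"dx": 0,"dy": 0,"dz": 0.3,"ax": 0,"ay": 0,"az": 0,"gripper": 0.1},
  {"dx": 0,"dy": 0,"dz": 0.7,"ax": 0,"ay": 0,"az": 0,"gripper": 0.1},
  {"dx": 0,"dy": -0.3,"dz": 1,"ax": 0,"ay": 0,"az": 0.1,"gripper": 0.1},
  {"dx": 0,"dy": -0.7,"dz": 1,"ax": 0,"ay": 0,"az": 0.1,"gripper": 0.1},
  {"dx": 0,"dy": -1,"dz": 1,"ax": 0,"ay": 0,"az": 0.1,"gripper": 0.1},
])

```text
time: 40.9
eef_pos: [0.6495, -0.1198, 0.189]
tcp_rot: [0.669, 0.743, 0.001, 0.003]
contact_force: [-0.9, -0.0, -0.9]
opening: 0.553
finger_force: 0.0
```

Call:
jog_arm([
  {"dx": 0.05,"dy": -0.4,"dz": 0.1,"ax": 0,"ay": 0,"az": 0,"gripper": 0.1},
  {"dx": 0.05,"dy": -0.75,"dz": 0.1,"ax": 0,"ay": 0,"az": 0,"gripper": 0.1},
  {"dx": 0.05,"dy": -0.75,"dz": 0.1,"ax": 0,"ay": 0,"az": 0,"gripper": 0.1},
  {"dx": 0.05,"dy": -0.75,"dz": 0.1,"ax": 0,"ay": 0,"az": 0,"gripper": 0.1},
])

```text
time: 41.3
eef_pos: [0.6541, -0.2087, 0.1976]
tcp_rot: [0.67, 0.742, 0.0, -0.0]
contact_force: [0.1, 1.2, 0.7]
opening: 0.55
finger_force: 0.0
```

```bash
python3 lid.py wrist; python3 lid.py top;python3 cells.py $(ls -t top*.npz|head -1)
```

```text
41.3 [ 0.6541 -0.2087  0.1976] yang 5.83 F [0.1 1.2 0.7] open 0.550
bar 1604 c [ 656.6 -209.7] size 17.4 63.1 yaw 6.64 z 50.4
panel 4121 c [645.  -53.6] size 33.4 74.1 yaw 87.27 z 28.5
panel 11343 c [ 657. -210.] size 73.9 143.7 yaw 6.62 z 28.5
41.35 [ 0.6541 -0.2075  0.1973] yang 5.92 F [ 0.2 -0.1 -0.2] open 0.549
bar 205 c [648.2 207. ] size 18.1 63.4 yaw 6.93 z 49.0
bar 198 c [647.8   1.7] size 17.9 62.9 yaw -2.79 z 49.1
panel 1187 c [648.  206.3] size 74.2 143.6 yaw 6.41 z 27.5
panel 1128 c [647.7   2.1] size 74.0 143.3 yaw -2.83 z 27.5
plate 61 c [692.4 211.3] size 8.3 62.9 yaw 6.34 z 17.7
plate 198 c [650.8  43.3] size 85.9 95.5 yaw 86.73 z 17.6
plate 192 c [619.2 261.7] size 63.7 124.7 yaw -34.53 z 17.6
plate 174 c [642.5 157.5] size 70.7 72.2 yaw 4.61 z 17.4
plate 109 c [607.8  27. ] size 12.7 74.8 yaw -2.61 z 17.3
cell(19.5,58.5) n93 off [5.9 3.7] z5/50/95 [31.8 35.5 38.3] slope [-0.04 -0.03]
```

Call:
jog_arm([
  {"dx": 0.02,"dy": -0.015,"dz": -0.4,"ax": 0,"ay": 0,"az": 0.008,"gripper": 0.1},
  {"dx": 0.02,"dy": -0.015,"dz": -0.8,"ax": 0,"ay": 0,"az": 0.008,"gripper": 0.1},
  {"dx": 0.02,"dy": -0.015,"dz": -0.95,"ax": 0,"ay": 0,"az": 0.008,"gripper": 0.1},
  {"dx": 0.02,"dy": -0.015,"dz": -0.95,"ax": 0,"ay": 0,"az": 0.008,"gripper": 0.1},
  {"dx": 0.02,"dy": -0.015,"dz": -0.95,"ax": 0,"ay": 0,"az": 0.008,"gripper": 0.1},
])

```text
time: 41.9
eef_pos: [0.6578, -0.2091, 0.085]
tcp_rot: [0.664, 0.747, 0.0, 0.001]
contact_force: [-0.3, 0.5, 0.8]
opening: 0.552
finger_force: 0.0
```

Call:
jog_arm([
  {"dx": 0,"dy": 0,"dz": -0.1,"ax": 0,"ay": 0,"az": 0,"gripper": 0.1},
  {"dx": 0,"dy": 0,"dz": -0.21,"ax": 0,"ay": 0,"az": 0,"gripper": 0.1},
  {"dx": 0,"dy": 0,"dz": -0.21,"ax": 0,"ay": 0,"az": 0,"gripper": 0.1},
  {"dx": 0,"dy": 0,"dz": -0.21,"ax": 0,"ay": 0,"az": 0,"gripper": -1},
  {"dx": 0,"dy": 0,"dz": -0.21,"ax": 0,"ay": 0,"az": 0,"gripper": -1},
  {"dx": 0,"dy": 0,"dz": -0.21,"ax": 0,"ay": 0,"az": 0,"gripper": -1},
  {"dx": 0,"dy": 0,"dz": -0.21,"ax": 0,"ay": 0,"az": 0,"gripper": -1},
  {"dx": 0,"dy": 0,"dz": -0.21,"ax": 0,"ay": 0,"az": 0,"gripper": -1},
  {"dx": 0,"dy": 0,"dz": -0.21,"ax": 0,"ay": 0,"az": 0,"gripper": -1},
])

```text
time: 42.8
eef_pos: [0.6572, -0.2098, 0.059]
tcp_rot: [0.665, 0.747, 0.0, 0.001]
contact_force: [0.5, -0.8, 1.9]
opening: 0.191
finger_force: 80.7
```

Call:
jog_arm([
  {"dx": 0,"dy": 0,"dz": 0.1,"ax": 0,"ay": 0,"az": 0,"gripper": -1},
  {"dx": 0,"dy": 0,"dz": 0.3,"ax": 0,"ay": 0,"az": 0,"gripper": -1},
  {"dx": 0,"dy": 0,"dz": 0.55,"ax": 0,"ay": 0,"az": 0,"gripper": -1},
  {"dx": -0.2,"dy": 0.2,"dz": 0.55,"ax": 0,"ay": 0,"az": 0,"gripper": -1},
  {"dx": -0.45,"dy": 0.45,"dz": 0.55,"ax": 0,"ay": 0,"az": 0,"gripper": -1},
  {"dx": -0.7,"dy": 0.7,"dz": 0.55,"ax": 0,"ay": 0,"az": -0.03,"gripper": -1},
  {"dx": -0.7,"dy": 0.7,"dz": 0.55,"ax": 0,"ay": 0,"az": -0.03,"gripper": -1},
])

```text
time: 43.5
eef_pos: [0.5672, -0.1211, 0.1218]
tcp_rot: [0.681, 0.732, -0.001, -0.005]
contact_force: [-0.4, -0.9, -1.7]
opening: 0.186
finger_force: 80.3
```

Call:
jog_arm([
  {"dx": -0.25,"dy": 0.25,"dz": 0,"ax": 0,"ay": 0,"az": 0,"gripper": -1},
  {"dx": -0.5,"dy": 0.5,"dz": 0,"ax": 0,"ay": 0,"az": 0,"gripper": -1},
  {"dx": -0.69,"dy": 0.69,"dz": 0,"ax": 0,"ay": 0,"az": 0,"gripper": -1},
  {"dx": -0.69,"dy": 0.69,"dz": 0,"ax": 0,"ay": 0,"az": 0,"gripper": -1},
  {"dx": -0.69,"dy": 0.69,"dz": 0,"ax": 0,"ay": 0,"az": 0,"gripper": -1},
])

```text
time: 44.0
eef_pos: [0.4902, -0.0426, 0.1249]
tcp_rot: [0.682, 0.732, 0.0, 0.001]
contact_force: [0.6, -0.5, -0.2]
opening: 0.187
finger_force: 80.3
```

```bash
python3 lid.py wrist 65
```

```text
44.0 [ 0.4902 -0.0426  0.1249] yang 4.03 F [ 0.6 -0.5 -0.2] open 0.187
bar 4950 c [489.3 -43.2] size 18.0 63.8 yaw 3.92 z 116.3
panel 19101 c [487.8 -21.8] size 74.3 101.2 yaw 4.08 z 94.2
```

Call:
jog_arm([
  {"dx": 0.005,"dy": -0.005,"dz": -0.12,"ax": 0,"ay": 0,"az": 0,"gripper": -1},
  {"dx": 0.005,"dy": -0.005,"dz": -0.18,"ax": 0,"ay": 0,"az": 0,"gripper": -1},
  {"dx": 0.005,"dy": -0.005,"dz": -0.2,"ax": 0,"ay": 0,"az": 0,"gripper": -1},
  {"dx": 0.005,"dy": -0.005,"dz": -0.22,"ax": 0,"ay": 0,"az": 0,"gripper": -1},
  {"dx": 0.005,"dy": -0.005,"dz": -0.22,"ax": 0,"ay": 0,"az": 0,"gripper": -1},
])

```text
time: 44.55
eef_pos: [0.4909, -0.0438, 0.0989]
tcp_rot: [0.682, 0.731, -0.001, -0.0]
contact_force: [-3.1, 0.5, 4.2]
opening: 0.189
finger_force: 81.0
```

Call:
jog_arm([
  {"dx": 0,"dy": 0,"dz": -0.02,"ax": 0,"ay": 0,"az": 0,"gripper": -1},
  {"dx": 0,"dy": 0,"dz": -0.02,"ax": 0,"ay": 0,"az": 0,"gripper": -1},
])

```text
time: 44.75
eef_pos: [0.491, -0.0439, 0.0989]
tcp_rot: [0.682, 0.731, -0.001, -0.001]
contact_force: [-10.1, 2.3, 18.2]
opening: 0.185
finger_force: 82.8
```

Call:
jog_arm([
  {"dx": 0,"dy": 0,"dz": -0.02,"ax": 0,"ay": 0,"az": 0,"gripper": -1},
  {"dx": 0,"dy": 0,"dz": -0.02,"ax": 0,"ay": 0,"az": 0,"gripper": -1},
])

```text
time: 44.95
eef_pos: [0.4911, -0.0439, 0.0988]
tcp_rot: [0.682, 0.731, -0.002, -0.002]
contact_force: [-17.4, 2.4, 31.9]
opening: 0.185
finger_force: 84.7
```

It stands level on the rim (origin 39.9 mm) against 32 N, so it is the other wrong lid. Back it goes.

Call:
jog_arm([
  {"dx": 0,"dy": 0,"dz": 0.1,"ax": 0,"ay": 0,"az": 0,"gripper": -1},
  {"dx": 0,"dy": 0,"dz": 0.27,"ax": 0,"ay": 0,"az": 0,"gripper": -1},
  {"dx": 0.2,"dy": -0.2,"dz": 0.27,"ax": 0,"ay": 0,"az": 0,"gripper": -1},
  {"dx": 0.45,"dy": -0.45,"dz": 0.27,"ax": 0,"ay": 0,"az": 0,"gripper": -1},
  {"dx": 0.69,"dy": -0.69,"dz": 0.27,"ax": 0,"ay": 0,"az": 0.03,"gripper": -1},
  {"dx": 0.69,"dy": -0.69,"dz": 0.27,"ax": 0,"ay": 0,"az": 0.03,"gripper": -1},
])

```text
time: 45.55
eef_pos: [0.577, -0.1301, 0.1265]
tcp_rot: [0.666, 0.746, 0.001, 0.003]
contact_force: [0.2, 0.4, -0.4]
opening: 0.184
finger_force: 80.3
```

Call:
jog_arm([
  {"dx": 0.25,"dy": -0.25,"dz": 0,"ax": 0,"ay": 0,"az": 0,"gripper": -1},
  {"dx": 0.5,"dy": -0.5,"dz": 0,"ax": 0,"ay": 0,"az": 0,"gripper": -1},
  {"dx": 0.695,"dy": -0.69,"dz": 0,"ax": 0,"ay": 0,"az": 0,"gripper": -1},
  {"dx": 0.695,"dy": -0.69,"dz": -0.2,"ax": 0,"ay": 0,"az": 0,"gripper": -1},
  {"dx": 0.695,"dy": -0.69,"dz": -0.4,"ax": 0,"ay": 0,"az": 0,"gripper": -1},
  {"dx": 0.695,"dy": -0.69,"dz": -0.52,"ax": 0,"ay": 0,"az": 0,"gripper": -1},
  {"dx": 0.695,"dy": -0.69,"dz": -0.52,"ax": 0,"ay": 0,"az": 0,"gripper": -1},
])

```text
time: 46.25
eef_pos: [0.6561, -0.2085, 0.0615]
tcp_rot: [0.665, 0.747, -0.0, -0.001]
contact_force: [0.1, 0.3, -1.1]
opening: 0.187
finger_force: 80.3
```

Call:
jog_arm([
  {"dx": 0,"dy": 0,"dz": -0.022,"ax": 0,"ay": 0,"az": 0,"gripper": -1},
  {"dx": 0,"dy": 0,"dz": -0.022,"ax": 0,"ay": 0,"az": 0,"gripper": -1},
  {"dx": 0,"dy": 0,"dz": -0.022,"ax": 0,"ay": 0,"az": 0,"gripper": 0},
  {"dx": 0,"dy": 0,"dz": -0.022,"ax": 0,"ay": 0,"az": 0,"gripper": 0},
  {"dx": 0,"dy": 0,"dz": -0.022,"ax": 0,"ay": 0,"az": 0,"gripper": 0.1},
  {"dx": 0,"dy": 0,"dz": 0.3,"ax": 0,"ay": 0,"az": 0,"gripper": 0.1},
  {"dx": 0,"dy": 0,"dz": 0.7,"ax": 0,"ay": 0,"az": 0,"gripper": 0.1},
  {"dx": 0,"dy": 0.3,"dz": 1,"ax": 0,"ay": 0,"az": 0,"gripper": 0.1},
  {"dx": 0,"dy": 0.7,"dz": 1,"ax": 0,"ay": 0,"az": 0,"gripper": 0.1},
  {"dx": 0,"dy": 1,"dz": 1,"ax": 0,"ay": 0,"az": 0,"gripper": 0.1},
])

```text
time: 47.25
eef_pos: [0.6577, -0.0875, 0.1863]
tcp_rot: [0.665, 0.747, 0.001, 0.002]
contact_force: [-0.8, 0.1, 0.4]
opening: 0.546
finger_force: 0.0
```

Call:
jog_arm([
  {"dx": 0,"dy": 0.4,"dz": 0,"ax": 0,"ay": 0,"az": 0,"gripper": 0.1},
  {"dx": 0,"dy": 0.8,"dz": 0,"ax": 0,"ay": 0,"az": 0,"gripper": 0.1},
  {"dx": 0,"dy": 1,"dz": 0,"ax": 0,"ay": 0,"az": 0,"gripper": 0.1},
  {"dx": 0,"dy": 1,"dz": 0,"ax": 0,"ay": 0,"az": 0,"gripper": 0.1},
])

```text
time: 47.65
eef_pos: [0.6564, 0.0347, 0.1835]
tcp_rot: [0.663, 0.749, 0.0, -0.0]
contact_force: [0.1, -0.6, -0.4]
opening: 0.549
finger_force: 0.0
```

Call:
jog_arm([
  {"dx": 0,"dy": 0.4,"dz": 0,"ax": 0,"ay": 0,"az": 0,"gripper": 0.1},
  {"dx": 0,"dy": 0.8,"dz": 0,"ax": 0,"ay": 0,"az": 0,"gripper": 0.1},
  {"dx": 0,"dy": 1,"dz": 0,"ax": 0,"ay": 0,"az": 0,"gripper": 0.1},
  {"dx": 0,"dy": 1,"dz": 0,"ax": 0,"ay": 0,"az": 0,"gripper": 0.1},
])

```text
time: 48.05
eef_pos: [0.6567, 0.1532, 0.1833]
tcp_rot: [0.664, 0.748, 0.0, 0.0]
contact_force: [0.3, 0.1, -0.1]
opening: 0.551
finger_force: 0.0
```

Call:
jog_arm([
  {"dx": -0.06,"dy": 0.4,"dz": 0.1,"ax": 0,"ay": 0,"az": 0,"gripper": 0.1},
  {"dx": -0.06,"dy": 0.46,"dz": 0.1,"ax": 0,"ay": 0,"az": 0,"gripper": 0.1},
  {"dx": -0.06,"dy": 0.46,"dz": 0.1,"ax": 0,"ay": 0,"az": 0,"gripper": 0.1},
  {"dx": -0.06,"dy": 0.46,"dz": 0.1,"ax": 0,"ay": 0,"az": 0,"gripper": 0.1},
])

```text
time: 48.45
eef_pos: [0.6498, 0.2045, 0.1947]
tcp_rot: [0.665, 0.747, -0.001, 0.0]
contact_force: [0.4, 0.0, -0.2]
opening: 0.549
finger_force: 0.0
```

```bash
python3 lid.py wrist; python3 lid.py top;python3 cells.py $(ls -t top*.npz|head -1);python3 tray.py $(ls -t top*.npz|head -1)|head -1
```

```text
48.45 [0.6498 0.2045 0.1947] yang 6.61 F [ 0.4  0.  -0.2] open 0.549
bar 1674 c [648.3 206.9] size 17.6 63.3 yaw 7.25 z 50.3
panel 11712 c [648.5 207. ] size 74.0 143.0 yaw 6.73 z 28.5
panel 4372 c [649.6  27.8] size 74.0 94.5 yaw -3.01 z 28.4
48.5 [0.6497 0.2043 0.1945] yang 6.58 F [ 0.5 -0.4  0.9] open 0.551
bar 203 c [647.9 206.5] size 18.1 63.0 yaw 6.94 z 49.2
bar 193 c [647.9   2.2] size 18.2 64.0 yaw -3.70 z 48.7
bar 197 c [ 655.6 -208.6] size 18.4 62.9 yaw 5.88 z 49.0
panel 1024 c [648.3 203.1] size 73.7 137.4 yaw 6.76 z 27.4
panel 1127 c [647.5   2.3] size 74.0 143.1 yaw -2.99 z 27.4
panel 1127 c [ 655.4 -208.5] size 73.8 143.4 yaw 6.79 z 27.3
plate 86 c [ 682.4 -272.5] size 36.2 56.9 yaw -83.10 z 17.3
plate 109 c [ 679.7 -139. ] size 41.8 74.9 yaw 56.24 z 17.6
plate 89 c [684.9 -58.3] size 39.5 69.5 yaw -38.13 z 17.4
plate 80 c [612.3 162.7] size 12.3 62.8 yaw 6.74 z 17.4
plate 86 c [613.   56.9] size 17.6 61.0 yaw -3.08 z 17.3
plate 103 c [608.6 -44.7] size 24.6 69.5 yaw 0.10 z 17.4
plate 141 c [ 615.  -214.6] size 12.4 103.7 yaw 6.79 z 17.3
cell(-19.5,-58.5) n121 off [-0.2 -0.8] z5/50/95 [32.2 34.8 37.8] slope [ 0.04 -0.05]
cell(-19.5,-19.5) n120 off [ 3.4 -2.2] z5/50/95 [31.9 35.2 38. ] slope [-0.02 -0.02]
cell(-19.5,19.5) n120 off [4.7 3.3] z5/50/95 [32.1 35.  37.9] slope [0.   0.01]
cell(-19.5,58.5) n123 off [0.2 1.9] z5/50/95 [31.2 35.1 38.2] slope [0.01 0.02]
cell(19.5,-58.5) n118 off [ 1.5 -1.8] z5/50/95 [31.  35.  37.9] slope [-0.07 -0.04]
cell(19.5,19.5) n120 off [-1.2  1.6] z5/50/95 [32.1 35.5 38.1] slope [ 0.05 -0.01]
cell(19.5,58.5) n116 off [4.  1.5] z5/50/95 [31.8 34.5 37.7] slope [0.01 0.02]
364 3.8518838180421437 [ 6.72280550e-02  4.90501041e+02 -4.32027823e+01] 500.378180549142
```

Both wrong lids lie flat, the tray is unmoved and all the plugs are seated. Now the last lid.

Call:
jog_arm([
  {"dx": -0.01,"dy": 0.02,"dz": -0.4,"ax": 0,"ay": 0,"az": 0.002,"gripper": 0.1},
  {"dx": -0.01,"dy": 0.02,"dz": -0.8,"ax": 0,"ay": 0,"az": 0.002,"gripper": 0.1},
  {"dx": -0.01,"dy": 0.02,"dz": -0.93,"ax": 0,"ay": 0,"az": 0.002,"gripper": 0.1},
  {"dx": -0.01,"dy": 0.02,"dz": -0.93,"ax": 0,"ay": 0,"az": 0.002,"gripper": 0.1},
  {"dx": -0.01,"dy": 0.02,"dz": -0.93,"ax": 0,"ay": 0,"az": 0.002,"gripper": 0.1},
])

```text
time: 49.05
eef_pos: [0.6496, 0.2083, 0.0851]
tcp_rot: [0.664, 0.748, 0.001, 0.001]
contact_force: [0.5, -0.6, 0.1]
opening: 0.548
finger_force: 0.0
```

Call:
jog_arm([
  {"dx": 0,"dy": 0,"dz": -0.1,"ax": 0,"ay": 0,"az": 0,"gripper": 0.1},
  {"dx": 0,"dy": 0,"dz": -0.2,"ax": 0,"ay": 0,"az": 0,"gripper": 0.1},
  {"dx": 0,"dy": 0,"dz": -0.2,"ax": 0,"ay": 0,"az": 0,"gripper": 0.1},
  {"dx": 0,"dy": 0,"dz": -0.2,"ax": 0,"ay": 0,"az": 0,"gripper": -1},
  {"dx": 0,"dy": 0,"dz": -0.2,"ax": 0,"ay": 0,"az": 0,"gripper": -1},
  {"dx": 0,"dy": 0,"dz": -0.2,"ax": 0,"ay": 0,"az": 0,"gripper": -1},
  {"dx": 0,"dy": 0,"dz": -0.2,"ax": 0,"ay": 0,"az": 0,"gripper": -1},
  {"dx": 0,"dy": 0,"dz": -0.2,"ax": 0,"ay": 0,"az": 0,"gripper": -1},
  {"dx": 0,"dy": 0,"dz": -0.2,"ax": 0,"ay": 0,"az": 0,"gripper": -1},
])

```text
time: 49.95
eef_pos: [0.6489, 0.2089, 0.0603]
tcp_rot: [0.664, 0.748, 0.001, 0.0]
contact_force: [-0.3, 1.1, 3.1]
opening: 0.187
finger_force: 80.5
```

Call:
jog_arm([
  {"dx": 0,"dy": 0,"dz": 0.1,"ax": 0,"ay": 0,"az": 0,"gripper": -1},
  {"dx": 0,"dy": 0,"dz": 0.3,"ax": 0,"ay": 0,"az": 0,"gripper": -1},
  {"dx": 0,"dy": 0,"dz": 0.55,"ax": 0,"ay": 0,"az": 0,"gripper": -1},
  {"dx": -0.25,"dy": 0,"dz": 0.55,"ax": 0,"ay": 0,"az": 0,"gripper": -1},
  {"dx": -0.5,"dy": -0.1,"dz": 0.55,"ax": 0,"ay": 0,"az": 0,"gripper": -1},
  {"dx": -0.8,"dy": -0.3,"dz": 0.55,"ax": 0,"ay": 0,"az": -0.0315,"gripper": -1},
  {"dx": -0.8,"dy": -0.3,"dz": 0.55,"ax": 0,"ay": 0,"az": -0.0315,"gripper": -1},
])

```text
time: 50.65
eef_pos: [0.5453, 0.171, 0.1223]
tcp_rot: [0.682, 0.731, -0.004, -0.003]
contact_force: [-0.2, -0.2, -1.6]
opening: 0.185
finger_force: 80.1
```

Call:
jog_arm([
  {"dx": -0.2,"dy": -0.3,"dz": 0,"ax": 0,"ay": 0,"az": 0,"gripper": -1},
  {"dx": -0.4,"dy": -0.6,"dz": 0,"ax": 0,"ay": 0,"az": 0,"gripper": -1},
  {"dx": -0.52,"dy": -0.9,"dz": 0,"ax": 0,"ay": 0,"az": 0,"gripper": -1},
  {"dx": -0.52,"dy": -1,"dz": 0,"ax": 0,"ay": 0,"az": 0,"gripper": -1},
  {"dx": -0.52,"dy": -1,"dz": 0,"ax": 0,"ay": 0,"az": 0,"gripper": -1},
])

```text
time: 51.15
eef_pos: [0.4905, 0.0515, 0.1261]
tcp_rot: [0.683, 0.73, 0.0, 0.001]
contact_force: [1.0, -0.1, -1.3]
opening: 0.182
finger_force: 80.1
```

Call:
jog_arm([
  {"dx": 0,"dy": -0.3,"dz": 0,"ax": 0,"ay": 0,"az": 0,"gripper": -1},
  {"dx": 0,"dy": -0.6,"dz": 0,"ax": 0,"ay": 0,"az": 0,"gripper": -1},
  {"dx": 0,"dy": -0.79,"dz": 0,"ax": 0,"ay": 0,"az": 0,"gripper": -1},
  {"dx": 0,"dy": -0.79,"dz": 0,"ax": 0,"ay": 0,"az": 0,"gripper": -1},
  {"dx": 0,"dy": -0.79,"dz": 0,"ax": 0,"ay": 0,"az": 0,"gripper": -1},
])

```text
time: 51.65
eef_pos: [0.4907, -0.0415, 0.1257]
tcp_rot: [0.682, 0.731, 0.0, -0.0]
contact_force: [0.4, -0.3, -1.1]
opening: 0.181
finger_force: 80.1
```

```bash
python3 lid.py wrist 65
```

```text
51.65 [ 0.4907 -0.0415  0.1257] yang 4.00 F [ 0.4 -0.3 -1.1] open 0.181
bar 4763 c [489.9 -43.5] size 18.0 63.3 yaw 3.91 z 115.9
panel 20756 c [488.4 -21.4] size 74.2 99.3 yaw 4.01 z 94.0
```

Call:
jog_arm([
  {"dx": 0,"dy": 0.003,"dz": -0.12,"ax": 0,"ay": 0,"az": 0,"gripper": -1},
  {"dx": 0,"dy": 0.003,"dz": -0.18,"ax": 0,"ay": 0,"az": 0,"gripper": -1},
  {"dx": 0,"dy": 0.003,"dz": -0.2,"ax": 0,"ay": 0,"az": 0,"gripper": -1},
  {"dx": 0,"dy": 0.003,"dz": -0.22,"ax": 0,"ay": 0,"az": 0,"gripper": -1},
  {"dx": 0,"dy": 0.003,"dz": -0.22,"ax": 0,"ay": 0,"az": 0,"gripper": -1},
])

```text
time: 52.2
eef_pos: [0.4899, -0.0414, 0.099]
tcp_rot: [0.682, 0.732, -0.0, -0.0]
contact_force: [-0.9, -0.0, -0.2]
opening: 0.188
finger_force: 80.1
```

Call:
jog_arm([
  {"dx": 0,"dy": 0,"dz": -0.02,"ax": 0,"ay": 0,"az": 0,"gripper": -1},
  {"dx": 0,"dy": 0,"dz": -0.03,"ax": 0,"ay": 0,"az": 0,"gripper": -1},
  {"dx": 0,"dy": 0,"dz": -0.03,"ax": 0,"ay": 0,"az": 0,"gripper": -1},
])

```text
time: 52.5
eef_pos: [0.4904, -0.0419, 0.0959]
tcp_rot: [0.682, 0.731, 0.0, 0.001]
contact_force: [0.5, 0.8, -0.9]
opening: 0.188
finger_force: 80.2
```

Call:
jog_arm([
  {"dx": 0,"dy": 0,"dz": -0.02,"ax": 0,"ay": 0,"az": 0,"gripper": -1},
  {"dx": 0,"dy": 0,"dz": -0.03,"ax": 0,"ay": 0,"az": 0,"gripper": -1},
  {"dx": 0,"dy": 0,"dz": -0.03,"ax": 0,"ay": 0,"az": 0,"gripper": -1},
])

```text
time: 52.8
eef_pos: [0.4914, -0.0421, 0.0941]
tcp_rot: [0.682, 0.731, 0.001, 0.001]
contact_force: [-1.6, 1.3, 8.9]
opening: 0.185
finger_force: 81.4
```

Call:
jog_arm([
  {"dx": 0,"dy": 0,"dz": -0.02,"ax": 0,"ay": 0,"az": 0,"gripper": -1},
  {"dx": 0,"dy": 0,"dz": -0.02,"ax": 0,"ay": 0,"az": 0,"gripper": -1},
])

```text
time: 53.0
eef_pos: [0.4914, -0.0423, 0.0917]
tcp_rot: [0.682, 0.731, 0.0, 0.001]
contact_force: [-2.0, 0.9, 7.7]
opening: 0.188
finger_force: 81.4
```

Call:
jog_arm([
  {"dx": 0,"dy": 0,"dz": -0.02,"ax": 0,"ay": 0,"az": 0,"gripper": -1},
  {"dx": 0,"dy": 0,"dz": -0.02,"ax": 0,"ay": 0,"az": 0,"gripper": -1},
])

```text
time: 53.2
eef_pos: [0.4908, -0.0423, 0.088]
tcp_rot: [0.682, 0.731, 0.0, 0.001]
contact_force: [0.7, -0.8, 1.1]
opening: 0.185
finger_force: 80.3
```

Call:
jog_arm([
  {"dx": 0,"dy": 0,"dz": -0.02,"ax": 0,"ay": 0,"az": 0,"gripper": -1},
  {"dx": 0,"dy": 0,"dz": -0.02,"ax": 0,"ay": 0,"az": 0,"gripper": -1},
])

```text
time: 53.4
eef_pos: [0.4903, -0.0418, 0.0841]
tcp_rot: [0.682, 0.731, 0.001, 0.001]
contact_force: [3.9, -0.7, -4.6]
opening: 0.187
finger_force: 79.7
```

It snapped: the origin is about 24 mm against 23.5 mm home. I press it firmly home, then check that it holds with a light pull.

Call:
jog_arm([
  {"dx": 0,"dy": 0,"dz": -0.02,"ax": 0,"ay": 0,"az": 0,"gripper": -1},
  {"dx": 0,"dy": 0,"dz": -0.02,"ax": 0,"ay": 0,"az": 0,"gripper": -1},
  {"dx": 0,"dy": 0,"dz": -0.02,"ax": 0,"ay": 0,"az": 0,"gripper": -1},
])

```text
time: 53.7
eef_pos: [0.4905, -0.0418, 0.0836]
tcp_rot: [0.682, 0.731, 0.0, 0.0]
contact_force: [-0.9, 0.5, 6.5]
opening: 0.183
finger_force: 81.2
```

Call:
jog_arm([
  {"dx": 0,"dy": 0,"dz": -0.015,"ax": 0,"ay": 0,"az": 0,"gripper": -1},
  {"dx": 0,"dy": 0,"dz": -0.015,"ax": 0,"ay": 0,"az": 0,"gripper": -1},
  {"dx": 0,"dy": 0,"dz": -0.015,"ax": 0,"ay": 0,"az": 0,"gripper": -1},
])

```text
time: 54.0
eef_pos: [0.4907, -0.0418, 0.0836]
tcp_rot: [0.682, 0.732, -0.0, -0.0]
contact_force: [-6.1, 1.2, 17.8]
opening: 0.187
finger_force: 82.6
```

Call:
jog_arm([
  {"dx": 0,"dy": 0,"dz": 0.02,"ax": 0,"ay": 0,"az": 0,"gripper": -1},
  {"dx": 0,"dy": 0,"dz": 0.02,"ax": 0,"ay": 0,"az": 0,"gripper": -1},
  {"dx": 0,"dy": 0,"dz": 0.02,"ax": 0,"ay": 0,"az": 0,"gripper": 0.1},
  {"dx": 0,"dy": 0,"dz": 0.02,"ax": 0,"ay": 0,"az": 0,"gripper": 0.1},
  {"dx": 0,"dy": 0,"dz": 0.02,"ax": 0,"ay": 0,"az": 0,"gripper": 0.1},
  {"dx": 0,"dy": 0,"dz": 0.02,"ax": 0,"ay": 0,"az": 0,"gripper": 0.1},
  {"dx": 0,"dy": 0,"dz": 0.3,"ax": 0,"ay": 0,"az": 0,"gripper": 0.1},
  {"dx": 0,"dy": 0,"dz": 0.7,"ax": 0,"ay": 0,"az": 0,"gripper": 0.1},
  {"dx": 0,"dy": 0,"dz": 1,"ax": 0,"ay": 0,"az": 0,"gripper": 0.1},
  {"dx": 0,"dy": 0,"dz": 1,"ax": 0,"ay": 0,"az": 0,"gripper": 0.1},
])

```text
time: 55.0
eef_pos: [0.4932, -0.0427, 0.2069]
tcp_rot: [0.682, 0.731, 0.003, 0.005]
contact_force: [-0.1, 0.3, 0.8]
opening: 0.554
finger_force: 0.0
```

```bash
python3 lid.py wrist 23.5; python3 w.py top scene; cp pics/$(ls -t pics|grep scene|head -1) pics/v4.png
python3 - <<'E'
from h import *
import glob,os
z=np.load(max(glob.glob('wrist*.npz'),key=os.path.getmtime));p=cloud(z['d'],z['K'],z['T'])*1e3
c,s=np.cos(.0693),np.sin(.0693);r=(p[...,:2]-[490,-43.2])@np.array([[c,-s],[s,c]])
m=(z['f'].min(-1)>95)&(abs(r[...,0])<46)&(abs(r[...,1])<83)&(abs(p[...,2]-40.3)<6);q=np.c_[r[m],np.ones(m.sum())]
print('plate plane',m.sum(),np.linalg.lstsq(q,p[m][:,2],rcond=None)[0])
m=(z['f'].min(-1)>95)&(abs(r[...,0])<46)&(abs(r[...,1])<83)&(abs(p[...,2]-51.5)<4);q=np.c_[r[m],np.ones(m.sum())]
print('panel plane',m.sum(),np.linalg.lstsq(q,p[m][:,2],rcond=None)[0])
E
```

```text
55.0 [ 0.4932 -0.0427  0.2069] yang 4.02 F [-0.1  0.3  0.8] open 0.554
bar 1776 c [490.2 -43.7] size 17.8 62.9 yaw 4.42 z 73.9
panel 12445 c [490.4 -43.8] size 73.9 143.7 yaw 4.04 z 52.0
panel 1542 c [647.5   2.3] size 17.6 63.4 yaw -2.94 z 50.5
55.05 [ 0.4916 -0.0422  0.2037] [0.6819 0.7315 0.0014 0.0029] 0.553
top
[]
scene
[[335.3 630.6  41.5  26.4  24.4]
 [343.2 648.1  39.9  15.5  29.6]]
plate plane 5643 [8.23683470e-05 1.34379477e-04 4.36114988e+01]
panel plane 12772 [ 1.78170006e-04 -7.92136543e-04  5.19715395e+01]
```

View pics/v4.png

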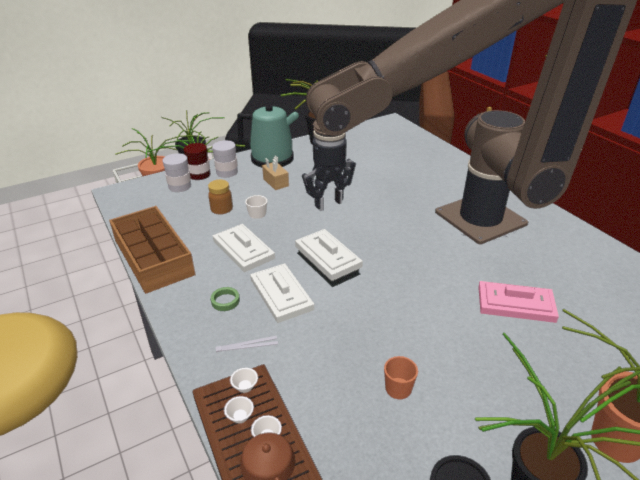

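The picture shows the lid level on the tray at (328,250), the two wrong lids flat at (243,246) and (281,290), no plugs left on the bench, and the bystanders in place. The panel reads 52.0 mm, which is fully home, with no measurable tilt.

```bash
python3 -c "
from plant import job
print(job.sign_off())"
```

```text
the job is handed in; nothing more can be done
None
```

The job is handed in: all seven plugs found are seated in the tray, the right lid (starting on the robot's left) is snapped fully home and level, and the two wrong lids are flat on the bench; I did no pull test on the closed lid.

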